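# Put the graded sample cups away in the dry cabinet

### The job

Put the clean sample cups into the dry cabinet: first nest all the cups that are here in the pot of the hanging carrier, widest first and each upright inside the next. Then, with the roof hatch slid open, lower the loaded carrier by its grip plate through the opening without the carrier or the robot touching the roof frame, and push its cross bar down into the two hooks until the spring bolt snaps over it. Tug the carrier straight up, firmly enough to feel the bolt hold it (press it home again if it lifts free), then let go and slide the hatch fully shut; do not shift the timer or the roll of tape nearby.

Things in the scene. Friction and masses are not known exactly. Their poses are not given: they have to be found in the camera images.
- cup_1: widest steel cup, open at the top: 70 mm outside diameter (2 mm less at the foot), 46 mm tall, wall 2 mm, floor 4 mm thick, 75 g. Origin: centre of its underside. Three to five of the five cups are present (absent: None). Narrower cups are taller: each rim stands 15 mm or more above the next wider one's in the nest, so grip from above across the outside just below the rim
- cup_2: second steel cup: 61 mm outside diameter, 57 mm tall, wall 2 mm, floor 4 mm, 68 g; 2.5 mm of play all round inside the next wider cup. Origin: centre of its underside
- cup_3: third steel cup: 52 mm outside diameter, 68 mm tall, wall 2 mm, floor 4 mm, 61 g. Origin: centre of its underside
- cup_4: fourth steel cup: 43 mm outside diameter, 79 mm tall, wall 2 mm, floor 4 mm, 54 g. Origin: centre of its underside
- cup_5: narrowest steel cup: 34 mm outside diameter, 90 mm tall, wall 2 mm, floor 4 mm, 47 g. Origin: centre of its underside
- carrier: steel hanging carrier, about 220 g empty, standing on the bench: a pot (84 mm outside, 78 mm inside diameter, 40 mm high, inner floor 4 mm above the underside) with an upright stem beside it. Origin: centre of the pot's underside; z up, x from the pot to the stem. The nest of five cups reaches up to z = 110 mm. A cup is in place when its foot rests on the floor of the pot or of the next wider cup
- grip_plate (a point): centre of the grip plate, the top of the carrier's stem: x = 66, y = 0, z = 98 mm of the carrier. The stem is an upright plate 8 mm thick (x = 62 to 70 mm), 30 mm wide in y, top edge at z = 112 mm. Pinch it from above across its thickness, along the carrier's x, firmly: the load hangs to one side
- cross_bar (a point): middle of the carrier's cross bar (on its axis), behind the stem at x = 78, y = 0, z = 50 mm of the carrier; axes as the carrier's. The bar is round, 8 mm thick and 80 mm long in y
- dry_cabinet: low dry-storage cabinet with clear sides, fixed: x = -82 to 146 mm, y = -80 to 205 mm, roof 146 mm high. Origin: on the bench below the pot of the hung carrier; x towards the back wall, y to the left (the closed half). The carrier hangs with its axes along the cabinet's, its underside 22 mm above the bench and the top of the grip plate at z = 134 mm, 12 mm below the roof
- roof_frame: aluminium frame round the opening in the cabinet's roof, top at z = 146 mm, 10 mm thick, with the cabinet's origin and axes. The opening runs from x = -60 to 132 mm and y = -60 to 60 mm of the cabinet: 18 mm beside and before the pot. The carrier, the fingers and the arm must not touch it
- opening (a point): centre of the roof opening (x = 36, y = 0 mm of the cabinet), level with the frame's top at z = 146 mm; axes as the cabinet's
- hook_seat (a point): where the middle of the cross bar lies when fully down in the two hooks: x = 78, y = 0, z = 72 mm of the cabinet, axes as its. Hooks at y = -26 and 26 mm, 8 mm wide, nothing higher than z = 95 mm. The bar goes in straight down, 1.5 mm of play before and behind, 5 mm sideways; sloping mouths catch it up to 8 mm off. When let go the carrier leans a few degrees back on two rubber buffers
- bolt: brass spring bolt between the hooks. Origin: tip of its nose, at x = 75.5, y = 0, z = 77.5 mm of the cabinet when out. The bar coming down on its bevelled top pushes it back (+x) by about 7 mm, which takes about 15 N downwards, more than the loaded carrier weighs (6 N at most); then it springs out over the bar. Its flat underside, 1.5 mm above the seated bar, keeps the bar from coming up
- hatch (a joint): sliding pane over the roof opening, in m: 0 = fully shut, 0.13 = fully open, towards the cabinet's +y over its closed half; about 2 N of friction. It starts shut or a little ajar and stays where it is left. Top of the pane at z = 152 mm
- hatch_fin (a point): centre of the upright finger fin on the hatch: 60 mm long in the cabinet's x, 10 mm thick in y, z = 153 to 183 mm. It lies at x = 33 mm, y = the hatch's value, of the cabinet
- lab_timer: white wedge-shaped timer, 39 x 68 x 62 mm, a bystander at the back. Origin: centre of its underside
- tape_roll: white roll of tape lying flat, 82 mm across, 19 mm high, a bystander at the back. Origin: centre of its underside
There are look-alikes about, which are no part of the job. Leave any pink, purple or red look-alike of the cup_3 alone.

How it is judged:
On the way, in this order (a step that is already met when the one before it is completed fails the run):
1. all the cups are nested in the carrier's pot (z of cup_1 in the frame of carrier between 0 and 0.0075 m and horizontal distance between each of cup_1, cup_2, cup_3, cup_4, cup_5 and carrier below 0.028 m and z of cup_2 in the frame of carrier between 0 and 0.0115 m and z of cup_3 in the frame of carrier between 0 and 0.0155 m and z of cup_4 in the frame of carrier between 0 and 0.0195 m and z of cup_5 in the frame of carrier between 0 and 0.0235 m), for 0.2 s.
2. the cross bar is down in the hooks with the bolt out over it, not yet pulled on (all of step 1 and z of cross_bar in the frame of hook_seat between -0.004 and 0.004 m and x of cross_bar in the frame of hook_seat between -0.005 and 0.005 m and y of cross_bar in the frame of hook_seat between -0.011 and 0.011 m and x of bolt in the frame of dry_cabinet below 0.0775 m and contact force between carrier and bolt below 1 N), for 0.2 s.
3. the carrier is tugged upwards against the bolt (more than 2 N on it) and stays down (z of cross_bar in the frame of hook_seat between -0.004 and 0.004 m and x of cross_bar in the frame of hook_seat between -0.005 and 0.005 m and y of cross_bar in the frame of hook_seat between -0.011 and 0.011 m and x of bolt in the frame of dry_cabinet below 0.0775 m and contact force between carrier and bolt above 2 N), for 0.1 s.
At the end, for the whole second after the job is handed in: every cup present is seated in the nest in the carrier's pot (foot within 3.5 mm of its seat); the cross bar is within 4 mm in height and 5 mm before or behind its seat in the hooks, the bolt out over it to within 2 mm; the hatch is shut to within 6 mm; all is at rest (all of step 1 and z of cross_bar in the frame of hook_seat between -0.004 and 0.004 m and x of cross_bar in the frame of hook_seat between -0.005 and 0.005 m and y of cross_bar in the frame of hook_seat between -0.011 and 0.011 m and x of bolt in the frame of dry_cabinet below 0.0775 m and value of joint hatch below 0.006 m and linear speed of carrier below 0.02 m/s and linear speed of each of cup_1, cup_2, cup_3, cup_4, cup_5 below 0.03 m/s); the robot touches nothing.
It fails at once if the carrier or the robot presses on the roof frame with more than 1 N (contact force between any of carrier, the fingers, the arm and roof_frame above 1 N).
It fails at once if a bystander is moved by more than 25 mm (distance of any of lab_timer, tape_roll from where it was at the start of the episode above 0.025 m).
Of cup_1, cup_2, cup_3, cup_4, cup_5 only 3 to 5 are there at a start; the rules pass over those that are not, and their reading is None.
At some moment in a run one of cup_1, cup_2, cup_3 may be knocked a few centimetres aside while the robot is not near it.
It also fails if it takes over 210 s, if anything falls off the work surface, if the arm or the gripper's body presses on something with over 40 N, if the wrist force passes 120 N, or if a joint passes its speed limit or range.

### The arm

A 6-joint arm with a two-finger parallel gripper is mounted at the origin on a cart in front of the work surface, level with it; the furniture and walls round the work are solid. World frame = base frame: x ahead of the robot, y to its left, z up, the work surface at z = 0. Lengths are in m, angles in rad, forces in N, time in s.
With the tool pointing down it reaches from about 0.3 to 0.75 m from the base axis. Payload 8.5 kg.
Tool frame: the origin (TCP) lies midway between the tips of the shut fingers; the grasp point (between the pads) lies tcp_to_grasp behind it (tcp_to_grasp is the distance from the TCP to the grasp point, in m); z points along the fingers, y is the line along which they close (so a half turn about z gives the same grasp; the last joint's range is limited). The gripper opens to 88 mm and grips with 3 to 60 N. Pads are 18 mm wide; open, the fingers measure 123 mm over their backs; the gripper's body (75 mm by 187 mm) begins 45 mm behind the grasp point.
Start: joints at [1.088, 0.381, 1.297, -0, 1.464, -0.215], TCP at [0.146, 0.53, 0.239] pointing down, gripper open.
Joint ranges: [-3.11, 3.11], [-0.89, 2.33], [0.22, 2.48], [-1.42, 4.56], [0.17, 2.85], [-2.88, 2.88]. Speed limits (rad/s): [2.39, 2.39, 3.14, 3.14, 3.14, 3.14].

### API

Orientations are given as a unit quaternion [w, x, y, z].
In Python, from plant import state, capture, camera_info, close_job, tcp_to_grasp gives the robot as it stands. The module is installed in compiled form; this text tells all that it offers.
- The arm moves only by the tool arm_command, never from a script. Its argument "increments" is a list of rows, each an object of numbers: "x", "y", "z": the shift along the tool's x, y, z in cm; "wx", "wy", "wz": the turn, a rotation vector about the tool's x, y, z in rad; "fingers": the opening, from -1 (shut) to 1 (fully open), so that 0 is half open. A call has 1 to 10 rows; each row shifts and turns the commanded pose from where the row before left it, along the tool's axes as they then stand; what a row does not reach is not made up. A row lasts 1/12 s, in which the tool goes at most 41.7 mm and 7.16 degrees, less where a joint would pass 70% of its speed; a pose out of reach is approached as far as the arm can. A call is refused whole if a number of a shift passes 4.17 or a number of a turn 0.125, either way. A call with a gripper value outside its range is refused whole. The fingers move at their own pace and stop on an object; "newtons" is the grip in N (left out, the last holds). Time passes only in rows, so rows that do not move let the fingers close. It gives the time, the measured TCP pose, the force, the opening and the grip force at its end, in the units of the state.
- state(): the state, without advancing time (a new reading comes with each control period).
- capture(name): name is "side" or "top"; returns the picture (420x560x3 uint8, red, green, blue); there is no depth.
- camera_info(name): a dict with "vfov" (degrees; the focal length in pixels is half the picture's height over the tangent of half this angle, whatever the lens; pixels are square), "cx", "cy" (the principal point, pixels), "dist" ([k1, k2, p1, p2, k3] as OpenCV has them; the pictures are not rectified), "R" (3x3) and "t" (3): a world point X has camera coordinates R X + t. Camera axes: x right, y down, z forward; pixel columns grow to the right and rows downward; lengths in m; the calibration is good to about 2 mm. A picture is of the moment at which its call begins. camera_info takes no time and is no camera call.
- close_job(): hands the job in; it is judged then, once.
The state is a dict: "t": time; "qpos": joint angles; "joint_velocities": joint speeds; "joint_torque": joint torques, N m; "eef_pos": TCP position; "eef_rot": TCP orientation; "contact_force": force on the tool from outside, world axes, zero at the start; "wrist_torque": the same for the moment, N m; "opening": finger opening in m; "finger_force": force on a finger pad.
Only numpy, scipy, OpenCV 4.12 (cv2) and the standard library are available. Lean on these libraries where they do the work, as an engineer would, in place of code of your own. Each camera call takes 0.05 s, during which the arm holds its last target. There are 200 camera calls.

## Working session

There is one attempt and no reset: what is moved stays moved. The work goes in short steps, Python scripts to look and compute and a tool call to move; the robot and the scene stay as the last step left them, time stands still between calls to the robot, and variables do not carry over. Pictures are saved under pics/ and viewed, at most 14 in all, crops included, and the job is handed in when it is done.

Besides the shell and the picture viewer there is one more tool, called after "Emit:" by a JSON object that holds its "name" and its "arguments", one argument or row to a line. arm_command: Moves the arm, as the interface text tells. Its arguments: {"type":"object","properties":{"increments":{"type":"array","items":{"type":"object","properties":{"x":{"type":"number"},"y":{"type":"number"},"z":{"type":"number"},"wx":{"type":"number"},"wy":{"type":"number"},"wz":{"type":"number"},"fingers":{"type":"number"}}}},"newtons":{"type":"number"}},"required":["increments"]}

```bash
mkdir -p pics; ls; python3 - <<'E'
from plant import *
import cv2
for n in("side","top"):
    cv2.imwrite(f"pics/{n}0.png",capture(n)[:,:,::-1]); print(n,camera_info(n))
print(state(), tcp_to_grasp)
E
```

```text
pics
side {'vfov': 55.72784140624322, 'cx': 277.89349079039715, 'cy': 207.8530062184122, 'dist': array([-0.01547135,  0.        ,  0.        ,  0.        ,  0.        ]), 'R': array([[ 0.98195105, -0.18901499, -0.00674316],
       [-0.12218536, -0.60674354, -0.78545083],
       [ 0.14437061,  0.77209818, -0.61888732]]), 't': array([-0.54084414,  0.07229022,  1.25311753])}
top {'vfov': 48.96396061186843, 'cx': 281.64478469080507, 'cy': 208.36526300800162, 'dist': array([-0.06814503,  0.        ,  0.        ,  0.        ,  0.        ]), 'R': array([[-0.02140026, -0.99955439, -0.02080964],
       [-0.99421414,  0.02346819, -0.10482119],
       [ 0.10526284,  0.01844603, -0.99427334]]), 't': array([-0.14762026,  0.50666969,  1.40316801])}
{'t': 0.1, 'qpos': array([ 1.08770046e+00,  3.81193832e-01,  1.29809242e+00, -2.15745689e-06,
        1.46360771e+00, -2.15282587e-01]), 'joint_velocities': array([ 0.00196156, -0.00162012, -0.00298529, -0.00055119,  0.00209083,
       -0.0005085 ]), 'joint_torque': array([ 3.32757103e-03, -4.38642991e+01, -2.24912810e+01,  7.14413845e-02,
        3.41681193e-02, -9.41543249e-05]), 'eef_pos': array([0.14543132, 0.53019505, 0.23819571]), 'eef_rot': array([-2.21603415e-04,  1.33506674e-01,  9.91047700e-01, -6.11751342e-04]), 'contact_force': array([-0.33178092, -0.08180961,  1.2769519 ]), 'wrist_torque': array([-0.01616926,  0.02447744, -0.03610854]), 'finger_force': 0.0, 'opening': 0.08806777878267007} 0.0187
```

View pics/top0.png

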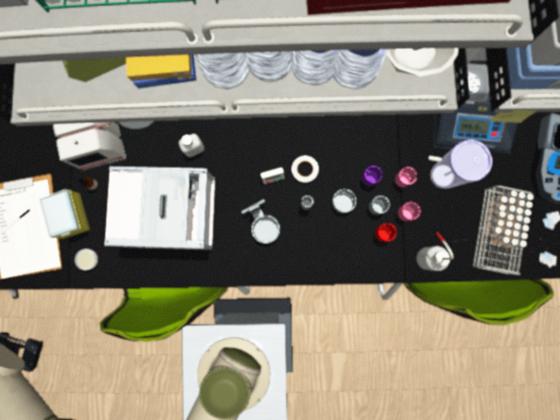

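View pics/side0.png

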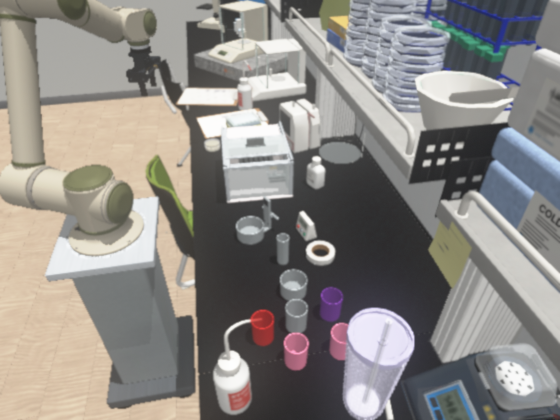

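```bash
cat > h.py <<'E'
import numpy as np, cv2
from plant import *
from scipy.spatial.transform import Rotation as Ro
def K(n):
    c=camera_info(n); f=210/np.tan(np.radians(c["vfov"]/2))
    return np.array([[f,0,c["cx"]],[0,f,c["cy"]],[0,0,1]]),c
def ray(n,px):
    k,c=K(n); u=cv2.undistortPoints(np.array(px,float).reshape(-1,1,2),k,c["dist"]).reshape(-1,2)
    d=np.c_[u,np.ones(len(u))]@c["R"]; return -c["R"].T@c["t"],d
def onz(n,px,z):
    o,d=ray(n,px); s=(np.reshape(z,-1)-o[2])/d[:,2]; return o+d*s[:,None]
def proj(n,X):
    k,c=K(n); return cv2.projectPoints(np.array(X,float).reshape(-1,1,3),cv2.Rodrigues(c["R"])[0],c["t"],k,c["dist"])[0].reshape(-1,2)
def tri(a,b):
    o1,d1=ray("top",a);o2,d2=ray("side",b)
    A=[];r=[]
    M=np.zeros((3,3));v=np.zeros(3)
    for o,d in((o1,d1[0]),(o2,d2[0])):
        d=d/np.linalg.norm(d);P=np.eye(3)-np.outer(d,d);M+=P;v+=P@o
    X=np.linalg.solve(M,v);return X
def pose():
    s=state();w,x,y,z=s["eef_rot"];return s["eef_pos"],Ro.from_quat([x,y,z,w]).as_matrix()
def rel(target,yaw):
    "grasp-pt target, tool pointing down, yaw of tool y axis in world -> shift cm in tool axes, turn"
    p,R=pose(); yt=np.arctan2(R[1,1],R[0,1]); 
    t=np.array(target,float); t[2]-=tcp_to_grasp
    return R.T@(t-p)*100, (Ro.from_matrix(R.T@Rd(yaw)).as_rotvec())
def Rd(yaw):
    y=np.array([np.cos(yaw),np.sin(yaw),0]);z=np.array([0,0,-1.]);return np.c_[np.cross(y,z),y,z]
def crop(n,name,x0,y0,x1,y1,s):
    im=cv2.cvtColor(capture(n),cv2.COLOR_RGB2BGR)[y0:y1,x0:x1]
    cv2.imwrite("pics/"+name,cv2.resize(im,None,fx=s,fy=s,interpolation=cv2.INTER_CUBIC))
E
python3 - <<'E'
from h import *
crop("top","topA.png",235,155,395,255,5)
crop("side","sideA.png",220,180,350,350,3.5)
for n,p in dict(pot=(265,229),c344=(344,201),c380=(380,205),c307=(307,202)).items(): print(n,onz("top",p,[0.05])[0])
E
```

```text
pot [ 0.4388923 -0.1076463  0.05     ]
c344 [ 0.51863571 -0.34965996  0.05      ]
c380 [ 0.50381131 -0.45873092  0.05      ]
c307 [ 0.51824119 -0.23704292  0.05      ]
```

View pics/topA.png

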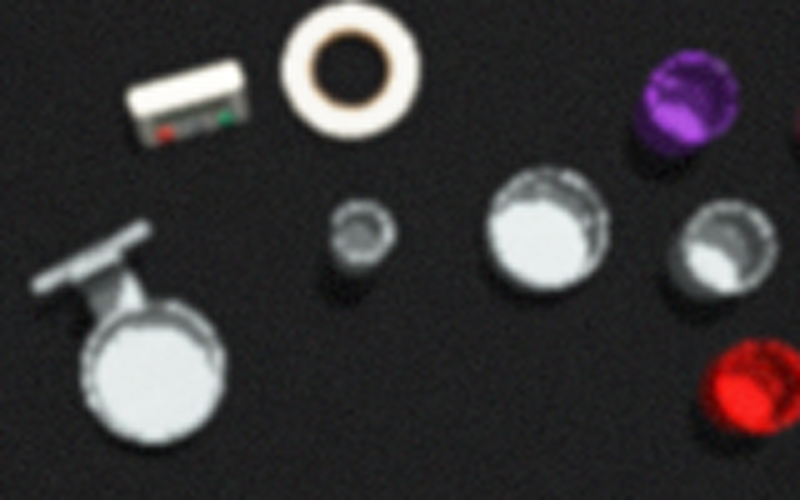

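View pics/sideA.png

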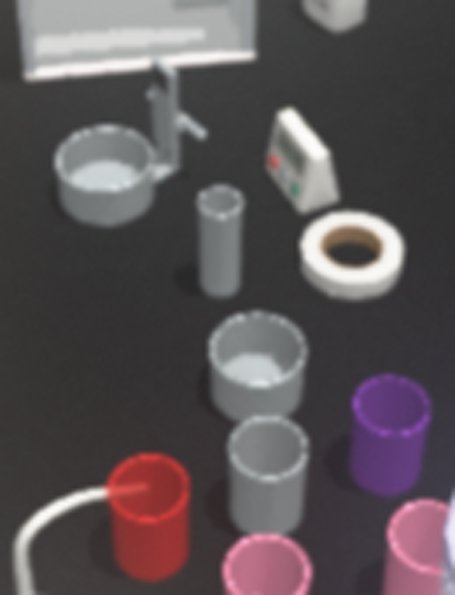

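```bash
python3 - <<'E'
from h import *
c=lambda x,y:(235+x/5,155+y/5)
cs=lambda x,y:(220+x/3.5,180+y/3.5)
P={'cup1':((550,225),(258,346),.046),'cup3':((731,247),(268,450),.068),'cup5':((363,232),(220,203),.09),'pot':((155,370),(107,160),.04)}
for n,(a,b,z) in P.items():
    print(n,onz("top",[c(*a)],[z])[0].round(4),onz("side",[cs(*b)],[z])[0].round(4),tri(c(*a),cs(*b)).round(4))
B=onz("top",[c(36,287),c(148,230)],[.05,.05]);d=B[0]-B[1];print(B,np.linalg.norm(d),np.degrees(np.arctan2(-d[0],d[1])))
# dark-background blob fit of cups
im=capture("top");g=im.min(2)
print(camera_info("top")["R"].T@-camera_info("top")["t"])
p,R=pose();print(p,R.round(3))
E
```

```text
cup1 [ 0.5221 -0.3533  0.046 ] [ 0.5256 -0.3499  0.046 ] [ 0.5232 -0.353   0.0495]
cup3 [ 0.5036 -0.4589  0.068 ] [ 0.5073 -0.4598  0.068 ] [ 0.5055 -0.4593  0.0673]
cup5 [ 0.5152 -0.2374  0.09  ] [ 0.5194 -0.2381  0.09  ] [ 0.5174 -0.2376  0.0894]
pot [ 0.4394 -0.1101  0.04  ] [ 0.4451 -0.1117  0.04  ] [ 0.4424 -0.1102  0.0387]
[[ 0.49106147 -0.03900758  0.05      ]
 [ 0.52439683 -0.10793719  0.05      ]] 0.07656720367870715 25.80908368742372
[ 0.35287761 -0.18532798  1.44517034]
[0.14547813 0.53027855 0.23847939] [[-0.964  0.265 -0.   ]
 [ 0.265  0.964 -0.001]
 [ 0.    -0.001 -1.   ]]
```

Emit:
{"name": "arm_command", "arguments": {
  "increments": [
    {"x": -2.2,"y": -2.78,"fingers": 1},
    {"x": -2.2,"y": -2.78},
    {"x": -2.2,"y": -2.78},
    {"x": -2.2,"y": -2.78},
    {"x": -2.2,"y": -2.78},
    {"x": -2.2,"y": -2.78},
    {"x": -2.2,"y": -2.78},
    {"x": -2.2,"y": -2.78},
    {"x": -2.2,"y": -2.78},
    {"x": -2.2,"y": -2.78}
  ]
}}

```text
schema error: expected keys x, y, z, wx, wy, wz, fingers
```

Emit:
{"name": "arm_command", "arguments": {
  "increments": [
    {"x": -2.2,"y": -2.78,"fingers": 1},
    {"x": -2.2,"y": -2.78},
    {"x": -2.2,"y": -2.78},
    {"x": -2.2,"y": -2.78},
    {"x": -2.2,"y": -2.78},
    {"x": -2.2,"y": -2.78},
    {"x": -2.2,"y": -2.78},
    {"x": -2.2,"y": -2.78},
    {"x": -2.2,"y": -2.78},
    {"x": -2.2,"y": -2.78}
  ]
}}

```text
schema error: expected keys x, y, z, wx, wy, wz, fingers
```

Emit:
{"name": "arm_command", "arguments": {
  "increments": [
    {"x": -2.2,"y": -2.78,"fingers": 1},
    {"x": -2.2,"y": -2.78},
    {"x": -2.2,"y": -2.78},
    {"x": -2.2,"y": -2.78},
    {"x": -2.2,"y": -2.78},
    {"x": -2.2,"y": -2.78},
    {"x": -2.2,"y": -2.78},
    {"wz": 0.121},
    {"wz": 0.121},
    {"wz": 0.121}
  ]
}}

```text
schema error: expected keys x, y, z, wx, wy, wz, fingers
```

Emit:
{"name": "arm_command", "arguments": {
  "increments": [
    {"wz": 0.121},
    {"wz": 0.121},
    {"wz": 0.121},
    {"wz": 0.121},
    {"wz": 0.121},
    {"wz": 0.121},
    {"wz": 0.121},
    {"wz": 0.121},
    {"wz": 0.121},
    {"wz": 0.121}
  ]
}}

```text
schema error: expected keys x, y, z, wx, wy, wz, fingers
```

Emit:
{"name": "arm_command", "arguments": {
  "increments": [
    {"wz": 0.121},
    {"wz": 0.121},
    {"wz": 0.121},
    {"wz": 0.121},
    {"wz": 0.121},
    {"wz": 0.121},
    {"wz": 0.121}
  ]
}}

```text
schema error: expected keys x, y, z, wx, wy, wz, fingers
```

```bash
cat >> h.py <<'E'
def go(name,t,yaw):
    "t = TCP target (x,y,z); prints tool-axis shift (cm) and turn"
    t=np.array(t,float); t[2]+=tcp_to_grasp; a,b=rel(t,np.radians(yaw)); print(name,a.round(2),b.round(3))
E
python3 - <<'E'
from h import *
go("cup1",(.524,-.352,.038),-64.2); print(state()["qpos"],pose()[0])
crop("side","s1.png",160,160,400,340,3)
E
```

```text
cup1 [-59.86 -75.05  20.09] [-0.000e+00  1.000e-03  2.423e+00]
[ 1.08768531e+00  3.80871082e-01  1.29776541e+00  1.98736259e-05
  1.46360291e+00 -2.15254352e-01] [0.14547813 0.53027855 0.23847939]
```

View pics/s1.png

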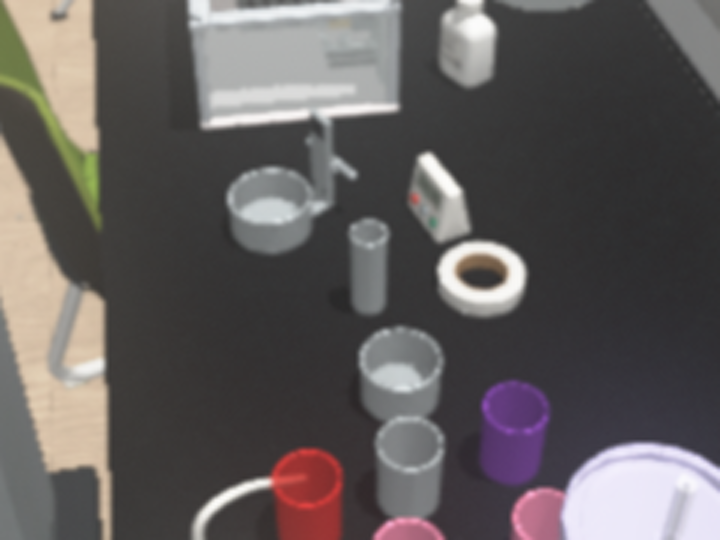

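Emit:
{"name": "arm_command", "arguments": {
  "increments": [
    {"x": -2.5,"y": -3.13,"z": 0,"wx": 0,"wy": 0,"wz": 0,"fingers": 1},
    {"x": -2.5,"y": -3.13,"z": 0,"wx": 0,"wy": 0,"wz": 0,"fingers": 1},
    {"x": -2.5,"y": -3.13,"z": 0,"wx": 0,"wy": 0,"wz": 0,"fingers": 1},
    {"x": -2.5,"y": -3.13,"z": 0,"wx": 0,"wy": 0,"wz": 0,"fingers": 1},
    {"x": -2.5,"y": -3.13,"z": 0,"wx": 0,"wy": 0,"wz": 0,"fingers": 1},
    {"x": -2.5,"y": -3.13,"z": 0,"wx": 0,"wy": 0,"wz": 0,"fingers": 1},
    {"x": -2.5,"y": -3.13,"z": 0,"wx": 0,"wy": 0,"wz": 0,"fingers": 1},
    {"x": -2.5,"y": -3.13,"z": 0,"wx": 0,"wy": 0,"wz": 0,"fingers": 1},
    {"x": -2.5,"y": -3.13,"z": 0,"wx": 0,"wy": 0,"wz": 0,"fingers": 1},
    {"x": -2.5,"y": -3.13,"z": 0,"wx": 0,"wy": 0,"wz": 0,"fingers": 1}
  ]
}}

```text
t: 1.13
eef_pos: [0.3039, 0.1606, 0.239]
eef_rot: [0.0, 0.133, 0.991, 0.0]
contact_force: [0.7, 1.3, 0.4]
opening: 0.0879
finger_force: 0.0
```

Emit:
{"name": "arm_command", "arguments": {
  "increments": [
    {"x": -2.5,"y": -3.13,"z": 0,"wx": 0,"wy": 0,"wz": 0,"fingers": 1},
    {"x": -2.5,"y": -3.13,"z": 0,"wx": 0,"wy": 0,"wz": 0,"fingers": 1},
    {"x": -2.5,"y": -3.13,"z": 0,"wx": 0,"wy": 0,"wz": 0,"fingers": 1},
    {"x": -2.5,"y": -3.13,"z": 0,"wx": 0,"wy": 0,"wz": 0,"fingers": 1},
    {"x": -2.5,"y": -3.13,"z": 0,"wx": 0,"wy": 0,"wz": 0,"fingers": 1},
    {"x": -2.5,"y": -3.13,"z": 0,"wx": 0,"wy": 0,"wz": 0,"fingers": 1},
    {"x": -2.5,"y": -3.13,"z": 0,"wx": 0,"wy": 0,"wz": 0,"fingers": 1},
    {"x": -2.5,"y": -3.13,"z": 0,"wx": 0,"wy": 0,"wz": 0,"fingers": 1},
    {"x": -2.5,"y": -3.13,"z": 0,"wx": 0,"wy": 0,"wz": 0,"fingers": 1},
    {"x": -2.5,"y": -3.13,"z": 0,"wx": 0,"wy": 0,"wz": 0,"fingers": 1}
  ]
}}

```text
t: 1.97
eef_pos: [0.4624, -0.2077, 0.2387]
eef_rot: [0.0, 0.134, 0.991, 0.0]
contact_force: [0.7, 0.4, 1.2]
opening: 0.0883
finger_force: 0.0
```

Emit:
{"name": "arm_command", "arguments": {
  "increments": [
    {"x": -2.5,"y": -3.13,"z": 0,"wx": 0,"wy": 0,"wz": 0,"fingers": 1},
    {"x": -2.5,"y": -3.13,"z": 0,"wx": 0,"wy": 0,"wz": 0,"fingers": 1},
    {"x": -2.5,"y": -3.13,"z": 0,"wx": 0,"wy": 0,"wz": 0,"fingers": 1},
    {"x": -2.5,"y": -3.13,"z": 0,"wx": 0,"wy": 0,"wz": 0,"fingers": 1},
    {"x": 0,"y": 0,"z": 0,"wx": 0,"wy": 0,"wz": 0.121,"fingers": 1},
    {"x": 0,"y": 0,"z": 0,"wx": 0,"wy": 0,"wz": 0.121,"fingers": 1},
    {"x": 0,"y": 0,"z": 0,"wx": 0,"wy": 0,"wz": 0.121,"fingers": 1},
    {"x": 0,"y": 0,"z": 0,"wx": 0,"wy": 0,"wz": 0.121,"fingers": 1},
    {"x": 0,"y": 0,"z": 0,"wx": 0,"wy": 0,"wz": 0.121,"fingers": 1},
    {"x": 0,"y": 0,"z": 0,"wx": 0,"wy": 0,"wz": 0.121,"fingers": 1}
  ]
}}

```text
t: 2.8
eef_pos: [0.5253, -0.3528, 0.2386]
eef_rot: [-0.0, 0.479, 0.878, 0.0]
contact_force: [0.1, 0.2, -1.2]
opening: 0.0883
finger_force: 0.0
```

Emit:
{"name": "arm_command", "arguments": {
  "increments": [
    {"x": 0,"y": 0,"z": 0,"wx": 0,"wy": 0,"wz": 0.121,"fingers": 1},
    {"x": 0,"y": 0,"z": 0,"wx": 0,"wy": 0,"wz": 0.121,"fingers": 1},
    {"x": 0,"y": 0,"z": 0,"wx": 0,"wy": 0,"wz": 0.121,"fingers": 1},
    {"x": 0,"y": 0,"z": 0,"wx": 0,"wy": 0,"wz": 0.121,"fingers": 1},
    {"x": 0,"y": 0,"z": 0,"wx": 0,"wy": 0,"wz": 0.121,"fingers": 1},
    {"x": 0,"y": 0,"z": 0,"wx": 0,"wy": 0,"wz": 0.121,"fingers": 1},
    {"x": 0,"y": 0,"z": 0,"wx": 0,"wy": 0,"wz": 0.121,"fingers": 1},
    {"x": 0,"y": 0,"z": 0,"wx": 0,"wy": 0,"wz": 0.121,"fingers": 1},
    {"x": 0,"y": 0,"z": 0,"wx": 0,"wy": 0,"wz": 0.121,"fingers": 1},
    {"x": 0,"y": 0,"z": 0,"wx": 0,"wy": 0,"wz": 0.121,"fingers": 1}
  ]
}}

```text
t: 3.63
eef_pos: [0.5253, -0.3528, 0.2386]
eef_rot: [-0.0, 0.893, 0.449, -0.0]
contact_force: [-0.3, 0.5, -0.4]
opening: 0.0882
finger_force: 0.0
```

Emit:
{"name": "arm_command", "arguments": {
  "increments": [
    {"x": 0,"y": 0,"z": 0,"wx": 0,"wy": 0,"wz": 0.121,"fingers": 1},
    {"x": 0,"y": 0,"z": 0,"wx": 0,"wy": 0,"wz": 0.121,"fingers": 1},
    {"x": 0,"y": 0,"z": 0,"wx": 0,"wy": 0,"wz": 0.121,"fingers": 1},
    {"x": 0,"y": 0,"z": 0,"wx": 0,"wy": 0,"wz": 0.121,"fingers": 1}
  ]
}}

```text
t: 3.97
eef_pos: [0.5253, -0.3528, 0.2386]
eef_rot: [-0.0, 0.975, 0.222, -0.0]
contact_force: [0.6, -0.4, 0.2]
opening: 0.0882
finger_force: 0.0
```

```bash
python3 - <<'E'
from h import *
go("cup1",(.524,-.352,.038),-64.2); print(state()["qpos"],pose()[0])
crop("side","s2.png",160,160,400,340,3)
E
```

```text
cup1 [-0.08 -0.12 20.06] [-0.     0.    -0.003]
[-7.78147851e-01  5.30209307e-01  1.04573379e+00 -3.29567240e-05
  1.56603066e+00  3.44856150e-01] [ 0.525322   -0.35279247  0.23857874]
```

View pics/s2.png

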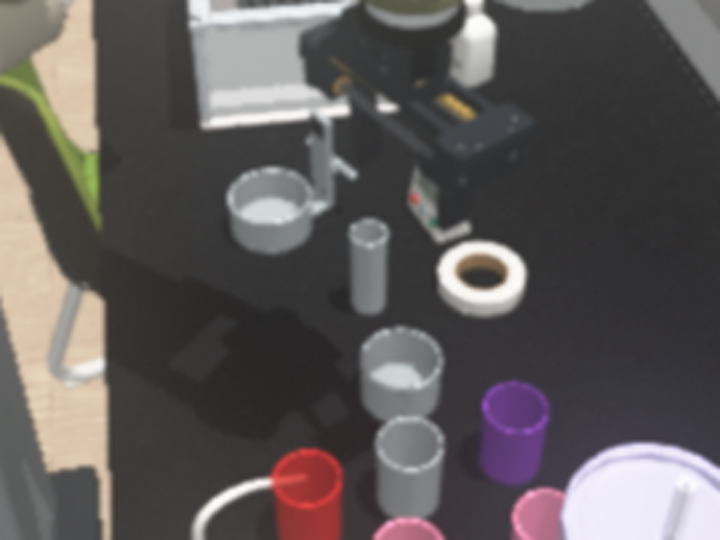

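Emit:
{"name": "arm_command", "arguments": {
  "increments": [
    {"x": -0.08,"y": -0.12,"z": 4,"wx": 0,"wy": 0,"wz": 0,"fingers": 1},
    {"x": 0,"y": 0,"z": 4,"wx": 0,"wy": 0,"wz": 0,"fingers": 1},
    {"x": 0,"y": 0,"z": 4,"wx": 0,"wy": 0,"wz": 0,"fingers": 1},
    {"x": 0,"y": 0,"z": 3,"wx": 0,"wy": 0,"wz": 0,"fingers": 1},
    {"x": 0,"y": 0,"z": 2,"wx": 0,"wy": 0,"wz": 0,"fingers": 1},
    {"x": 0,"y": 0,"z": 2,"wx": 0,"wy": 0,"wz": 0,"fingers": 1},
    {"x": 0,"y": 0,"z": 1.06,"wx": 0,"wy": 0,"wz": 0,"fingers": 1},
    {"x": 0,"y": 0,"z": 0,"wx": 0,"wy": 0,"wz": 0,"fingers": 1}
  ]
}}

```text
t: 4.68
eef_pos: [0.5233, -0.3514, 0.0359]
eef_rot: [-0.002, 0.974, 0.226, -0.001]
contact_force: [0.2, 1.5, -0.5]
opening: 0.0882
finger_force: 0.0
```

```bash
python3 - <<'E'
from h import *
crop("side","s3.png",240,220,360,330,5)
E
```

```text
(no output)
```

View pics/s3.png

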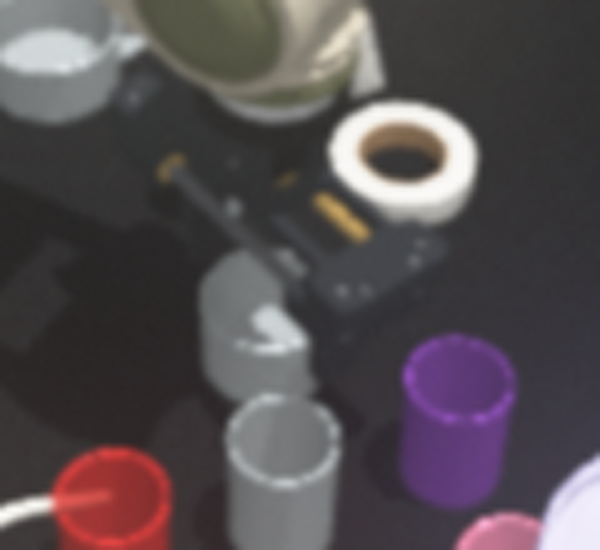

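Emit:
{"name": "arm_command", "arguments": {
  "increments": [
    {"x": 0,"y": 0,"z": 0,"wx": 0,"wy": 0,"wz": 0,"fingers": 0.3},
    {"x": 0,"y": 0,"z": 0,"wx": 0,"wy": 0,"wz": 0,"fingers": 0.3},
    {"x": 0,"y": 0,"z": 0,"wx": 0,"wy": 0,"wz": 0,"fingers": 0.3},
    {"x": 0,"y": 0,"z": 0,"wx": 0,"wy": 0,"wz": 0,"fingers": 0.3},
    {"x": 0,"y": 0,"z": 0,"wx": 0,"wy": 0,"wz": 0,"fingers": 0.3},
    {"x": 0,"y": 0,"z": 0,"wx": 0,"wy": 0,"wz": 0,"fingers": 0.3}
  ],
  "newtons": 15
}}

```text
t: 5.23
eef_pos: [0.5245, -0.3524, 0.0394]
eef_rot: [0.001, 0.974, 0.225, 0.001]
contact_force: [-0.9, 0.5, 6.2]
opening: 0.0692
finger_force: 15.0
```

Emit:
{"name": "arm_command", "arguments": {
  "increments": [
    {"x": 0,"y": 0,"z": -2,"wx": 0,"wy": 0,"wz": 0,"fingers": 0.3},
    {"x": 0,"y": 0,"z": -4,"wx": 0,"wy": 0,"wz": 0,"fingers": 0.3},
    {"x": 0,"y": 0,"z": -4,"wx": 0,"wy": 0,"wz": 0,"fingers": 0.3},
    {"x": 0,"y": 0,"z": -4,"wx": 0,"wy": 0,"wz": 0,"fingers": 0.3},
    {"x": 0,"y": 0,"z": -2,"wx": 0,"wy": 0,"wz": 0,"fingers": 0.3},
    {"x": 0,"y": 0,"z": 0,"wx": 0,"wy": 0,"wz": 0,"fingers": 0.3}
  ]
}}

```text
t: 5.73
eef_pos: [0.5253, -0.3531, 0.2038]
eef_rot: [0.004, 0.974, 0.225, 0.003]
contact_force: [0.5, 0.1, -1.0]
opening: 0.0693
finger_force: 15.0
```

Emit:
{"name": "arm_command", "arguments": {
  "increments": [
    {"x": 0.2,"y": -1.32,"z": 0,"wx": 0,"wy": 0,"wz": 0,"fingers": 0.3},
    {"x": 0.41,"y": -3.4,"z": 0,"wx": 0,"wy": 0,"wz": 0,"fingers": 0.3},
    {"x": 0.41,"y": -3.4,"z": 0,"wx": 0,"wy": 0,"wz": 0,"fingers": 0.3},
    {"x": 0.41,"y": -3.4,"z": 0,"wx": 0,"wy": 0,"wz": 0,"fingers": 0.3},
    {"x": 0.41,"y": -3.4,"z": 0,"wx": 0,"wy": 0,"wz": 0,"fingers": 0.3},
    {"x": 0.41,"y": -3.4,"z": 0,"wx": 0,"wy": 0,"wz": 0,"fingers": 0.3},
    {"x": 0.41,"y": -3.4,"z": 0,"wx": 0,"wy": 0,"wz": 0,"fingers": 0.3},
    {"x": 0.41,"y": -3.4,"z": 0,"wx": 0,"wy": 0,"wz": 0,"fingers": 0.3},
    {"x": 0,"y": 0,"z": 0,"wx": 0,"wy": 0,"wz": 0,"fingers": 0.3}
  ]
}}

```text
t: 6.48
eef_pos: [0.4388, -0.108, 0.1972]
eef_rot: [-0.002, 0.974, 0.227, -0.001]
contact_force: [0.6, 0.1, -1.1]
opening: 0.0693
finger_force: 15.0
```

```bash
python3 - <<'E'
from h import *
go("pot",(.442,-.111,.1),-64.2); print(state()["qpos"],pose()[0],state()["opening"])
crop("side","s4.png",220,170,340,270,5)
E
```

```text
pot [0.17 0.45 9.72] [-0.004  0.002  0.007]
[-5.04940294e-01  2.50917797e-01  1.62335860e+00  8.96765402e-04
  1.27158650e+00  6.08408984e-01] [ 0.43877757 -0.10802818  0.19718178] 0.06925967647304143
```

View pics/s4.png

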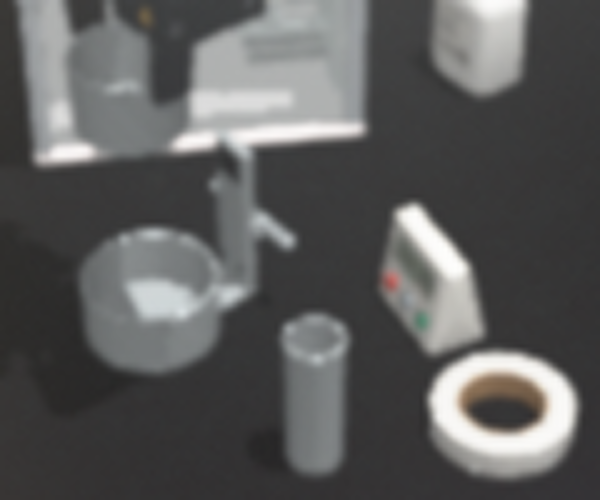

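Emit:
{"name": "arm_command", "arguments": {
  "increments": [
    {"x": 0,"y": 0,"z": 0,"wx": 0,"wy": 0,"wz": 0,"fingers": 0.3},
    {"x": 0,"y": 0,"z": 0,"wx": 0,"wy": 0,"wz": 0,"fingers": 0.3},
    {"x": 0,"y": 0,"z": 0,"wx": 0,"wy": 0,"wz": 0,"fingers": 0.3}
  ]
}}

```text
t: 6.78
eef_pos: [0.4419, -0.1138, 0.1977]
eef_rot: [-0.0, 0.974, 0.224, -0.0]
contact_force: [-0.4, 0.3, -1.0]
opening: 0.0694
finger_force: 15.0
```

```bash
python3 - <<'E'
from h import *
print(onz("side",[(250.2,226.4)],[.04])); go("pot",(.442,-.111,.09),-64.2);print(pose()[0])
# held cup rim/pot in side picture: estimate pot blob
im=capture("side");hsv=cv2.cvtColor(im,cv2.COLOR_RGB2HSV);m=(hsv[...,2]>75).astype(np.uint8)
m[:, :225]=0;m[:,275:]=0;m[:214]=0;m[262:]=0
n,l,s,c=cv2.connectedComponentsWithStats(m);print(s,c)
E
```

```text
[[ 0.44351435 -0.11460662  0.04      ]]
pot [ 0.13 -0.24 10.77] [-0.     0.     0.002]
[ 0.44190022 -0.11378622  0.19768649]
[[     0      0    560    420 234329]
 [   236    214     39     31    871]] [[279.59816753 209.43148309]
 [253.08955224 227.93340987]]
```

```bash
python3 - <<'E'
from h import *
a=np.linspace(0,2*np.pi,200)
for c in((.4394,-.1101),(.442,-.112),(.4435,-.1146)):
  for z in(.04,0):
    X=np.c_[c[0]+.042*np.cos(a),c[1]+.042*np.sin(a),0*a+z]
    for n in("side","top"):
        p=proj(n,X);print(c,z,n,p.min(0).round(1),p.max(0).round(1))
E
```

```text
(0.4394, -0.1101) 0.04 side [234.8 216.8] [262.5 234.9]
(0.4394, -0.1101) 0.04 top [252.3 215.3] [279.7 242.8]
(0.4394, -0.1101) 0 side [235.8 226.5] [262.9 244.8]
(0.4394, -0.1101) 0 top [253.3 216.5] [280.1 243.2]
(0.442, -0.112) 0.04 side [235.7 217.1] [263.4 235.2]
(0.442, -0.112) 0.04 top [252.9 214.5] [280.3 241.9]
(0.442, -0.112) 0 side [236.7 226.8] [263.8 245.1]
(0.442, -0.112) 0 top [253.9 215.6] [280.6 242.3]
(0.4435, -0.1146) 0.04 side [236.3 217.6] [264.1 235.7]
(0.4435, -0.1146) 0.04 top [253.7 213.9] [281.2 241.4]
(0.4435, -0.1146) 0 side [237.2 227.3] [264.4 245.6]
(0.4435, -0.1146) 0 top [254.7 215.1] [281.5 241.8]
```

Emit:
{"name": "arm_command", "arguments": {
  "increments": [
    {"x": 0.11,"y": -0.2,"z": 3,"wx": 0,"wy": 0,"wz": 0,"fingers": 0.3},
    {"x": 0,"y": 0,"z": 3,"wx": 0,"wy": 0,"wz": 0,"fingers": 0.3},
    {"x": 0,"y": 0,"z": 3,"wx": 0,"wy": 0,"wz": 0,"fingers": 0.3},
    {"x": 0,"y": 0,"z": 1.8,"wx": 0,"wy": 0,"wz": 0,"fingers": 0.3},
    {"x": 0,"y": 0,"z": 0,"wx": 0,"wy": 0,"wz": 0,"fingers": 0.3},
    {"x": 0,"y": 0,"z": 0,"wx": 0,"wy": 0,"wz": 0,"fingers": 0.3},
    {"x": 0,"y": 0,"z": 1,"wx": 0,"wy": 0,"wz": 0,"fingers": 0.3},
    {"x": 0,"y": 0,"z": 0.5,"wx": 0,"wy": 0,"wz": 0,"fingers": 0.3},
    {"x": 0,"y": 0,"z": 0,"wx": 0,"wy": 0,"wz": 0,"fingers": 0.3},
    {"x": 0,"y": 0,"z": 0,"wx": 0,"wy": 0,"wz": 0,"fingers": 0.3}
  ]
}}

```text
t: 7.67
eef_pos: [0.4421, -0.1109, 0.0759]
eef_rot: [0.0, 0.974, 0.225, 0.0]
contact_force: [-0.0, 0.3, 0.1]
opening: 0.0692
finger_force: 15.0
```

```bash
python3 - <<'E'
from h import *
print(state()["contact_force"],pose()[0])
crop("side","s5.png",220,170,300,250,6)
E
```

```text
[-0.00624454  0.34864736  0.06686164] [ 0.44210245 -0.1108653   0.07591613]
```

View pics/s5.png

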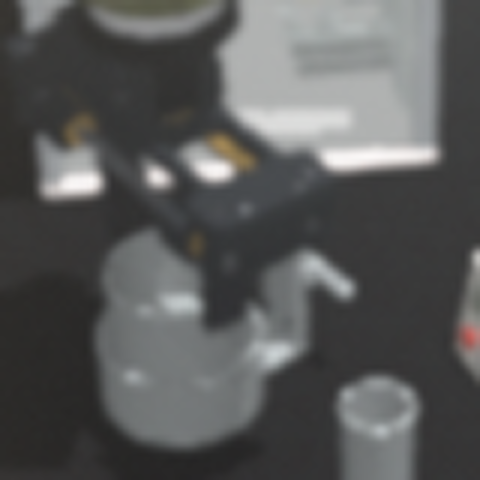

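Emit:
{"name": "arm_command", "arguments": {
  "increments": [
    {"x": 0,"y": 0,"z": 1,"wx": 0,"wy": 0,"wz": 0,"fingers": 0.3},
    {"x": 0,"y": 0,"z": 1,"wx": 0,"wy": 0,"wz": 0,"fingers": 0.3},
    {"x": 0,"y": 0,"z": 0.6,"wx": 0,"wy": 0,"wz": 0,"fingers": 0.3},
    {"x": 0,"y": 0,"z": 0.4,"wx": 0,"wy": 0,"wz": 0,"fingers": 0.3},
    {"x": 0,"y": 0,"z": 0,"wx": 0,"wy": 0,"wz": 0,"fingers": 0.3},
    {"x": 0,"y": 0,"z": 0,"wx": 0,"wy": 0,"wz": 0,"fingers": 0.3},
    {"x": 0,"y": 0,"z": 0,"wx": 0,"wy": 0,"wz": 0,"fingers": 0.3}
  ]
}}

```text
t: 8.3
eef_pos: [0.4419, -0.1107, 0.0456]
eef_rot: [0.0, 0.974, 0.225, 0.0]
contact_force: [-0.1, -0.1, -0.8]
opening: 0.0693
finger_force: 15.0
```

Emit:
{"name": "arm_command", "arguments": {
  "increments": [
    {"x": 0,"y": 0,"z": 0.2,"wx": 0,"wy": 0,"wz": 0,"fingers": 0.3},
    {"x": 0,"y": 0,"z": 0,"wx": 0,"wy": 0,"wz": 0,"fingers": 0.3},
    {"x": 0,"y": 0,"z": 0,"wx": 0,"wy": 0,"wz": 0,"fingers": 0.3},
    {"x": 0,"y": 0,"z": 0,"wx": 0,"wy": 0,"wz": 0,"fingers": 1},
    {"x": 0,"y": 0,"z": 0,"wx": 0,"wy": 0,"wz": 0,"fingers": 1},
    {"x": 0,"y": 0,"z": 0,"wx": 0,"wy": 0,"wz": 0,"fingers": 1},
    {"x": 0,"y": 0,"z": 0,"wx": 0,"wy": 0,"wz": 0,"fingers": 1}
  ]
}}

```text
t: 8.88
eef_pos: [0.4417, -0.1106, 0.0431]
eef_rot: [0.0, 0.974, 0.225, 0.0]
contact_force: [1.5, -0.0, 0.3]
opening: 0.0884
finger_force: 0.0
```

Emit:
{"name": "arm_command", "arguments": {
  "increments": [
    {"x": 0,"y": 0,"z": -1,"wx": 0,"wy": 0,"wz": 0,"fingers": 1},
    {"x": 0,"y": 0,"z": -3,"wx": 0,"wy": 0,"wz": 0,"fingers": 1},
    {"x": 0,"y": 0,"z": -4,"wx": 0,"wy": 0,"wz": 0,"fingers": 1},
    {"x": 0,"y": 0,"z": -4,"wx": 0,"wy": 0,"wz": 0,"fingers": 1},
    {"x": 0,"y": 0,"z": -4,"wx": 0,"wy": 0,"wz": 0,"fingers": 1},
    {"x": 0,"y": 0,"z": 0,"wx": 0,"wy": 0,"wz": 0,"fingers": 1},
    {"x": 0,"y": 0,"z": 0,"wx": 0,"wy": 0,"wz": 0,"fingers": 1}
  ]
}}

```text
t: 9.47
eef_pos: [0.4422, -0.1108, 0.2046]
eef_rot: [0.001, 0.974, 0.225, 0.002]
contact_force: [-0.3, 1.1, -1.4]
opening: 0.0882
finger_force: 0.0
```

```bash
python3 - <<'E'
from h import *
go("cup3",(.5055,-.459,.055),-64.2)
im=capture("side");hsv=cv2.cvtColor(im,cv2.COLOR_RGB2HSV)
def blobs(n,im,box):
    x0,y0,x1,y1=box;h=cv2.cvtColor(im,cv2.COLOR_RGB2HSV)
    m=((h[...,2]>75)&(h[...,1]<70)).astype(np.uint8)[y0:y1,x0:x1];k,l,s,c=cv2.connectedComponentsWithStats(m)
    for i in range(1,k):
        if s[i,4]>60: print(n,s[i]+[x0,y0,0,0,0],(c[i]+[x0,y0]).round(1))
blobs("side",im,(225,205,330,335));blobs("top",capture("top"),(240,190,400,250))
E
```

```text
cup3 [-9.61 34.02 15.05] [ 0.003 -0.002  0.004]
side [ 235  205   45   40 1000] [254.8 225.8]
side [296 210  34  56 907] [311.6 239.4]
side [276 232  14  33 392] [282.6 247.7]
side [284 298  25  36 728] [296.1 315. ]
side [225 318  26  17 165] [236.3 325.5]
top [ 240  190   58   60 2077] [263.2 217.3]
top [301 195  13  14 140] [307.  201.1]
top [371 195  20  19 279] [379.9 204.2]
```

Emit:
{"name": "arm_command", "arguments": {
  "increments": [
    {"x": -0.96,"y": 3.4,"z": 0,"wx": 0,"wy": 0,"wz": 0,"fingers": 1},
    {"x": -0.96,"y": 3.4,"z": 0,"wx": 0,"wy": 0,"wz": 0,"fingers": 1},
    {"x": -0.96,"y": 3.4,"z": 0,"wx": 0,"wy": 0,"wz": 0,"fingers": 1},
    {"x": -0.96,"y": 3.4,"z": 0,"wx": 0,"wy": 0,"wz": 0,"fingers": 1},
    {"x": -0.96,"y": 3.4,"z": 0,"wx": 0,"wy": 0,"wz": 0,"fingers": 1},
    {"x": -0.96,"y": 3.4,"z": 0,"wx": 0,"wy": 0,"wz": 0,"fingers": 1},
    {"x": -0.96,"y": 3.4,"z": 0,"wx": 0,"wy": 0,"wz": 0,"fingers": 1},
    {"x": -0.96,"y": 3.4,"z": 0,"wx": 0,"wy": 0,"wz": 0,"fingers": 1},
    {"x": -0.96,"y": 3.4,"z": 0,"wx": 0,"wy": 0,"wz": 0,"fingers": 1},
    {"x": -0.96,"y": 3.4,"z": 0,"wx": 0,"wy": 0,"wz": 0,"fingers": 1}
  ]
}}

```text
t: 10.4
eef_pos: [0.5041, -0.4596, 0.2003]
eef_rot: [-0.002, 0.974, 0.225, -0.001]
contact_force: [0.2, 0.2, -0.1]
opening: 0.0879
finger_force: 0.0
```

Emit:
{"name": "arm_command", "arguments": {
  "increments": [
    {"x": 0,"y": 0,"z": 0,"wx": 0,"wy": 0,"wz": 0,"fingers": 1},
    {"x": 0,"y": 0,"z": 0,"wx": 0,"wy": 0,"wz": 0,"fingers": 1},
    {"x": 0,"y": 0,"z": 0,"wx": 0,"wy": 0,"wz": 0,"fingers": 1}
  ]
}}

```text
t: 10.65
eef_pos: [0.5042, -0.4574, 0.2011]
eef_rot: [-0.002, 0.974, 0.225, -0.001]
contact_force: [0.1, 0.3, 0.1]
opening: 0.0882
finger_force: 0.0
```

```bash
python3 - <<'E'
from h import *
go("cup3",(.5055,-.459,.055),-64.2)
im=capture("side");h=cv2.cvtColor(im,cv2.COLOR_RGB2HSV)
m=((h[...,2]>75)&(h[...,1]<70)).astype(np.uint8)[285:340,275:325];k,l,s,c=cv2.connectedComponentsWithStats(m);print(s[1:],c[1:])
p=proj("side",[(.5055+.026*np.cos(a),-.459+.026*np.sin(a),z) for z in(0,.068) for a in np.arange(0,6.3,.1)]);print(p.min(0),p.max(0))
E
```

```text
cup3 [ 0.05  0.25 14.61] [-0.004  0.001  0.004]
[[ 10  13  24  36 722]
 [ 33  53   1   1   1]] [[21.23268698 29.95567867]
 [33.         53.        ]]
[284.5499866  299.56087043] [306.86040832 335.05045551]
```

Emit:
{"name": "arm_command", "arguments": {
  "increments": [
    {"x": 0.15,"y": 0.2,"z": 4,"wx": 0,"wy": 0,"wz": 0,"fingers": 1},
    {"x": 0,"y": 0,"z": 4,"wx": 0,"wy": 0,"wz": 0,"fingers": 1},
    {"x": 0,"y": 0,"z": 3,"wx": 0,"wy": 0,"wz": 0,"fingers": 1},
    {"x": 0,"y": 0,"z": 2,"wx": 0,"wy": 0,"wz": 0,"fingers": 1},
    {"x": 0,"y": 0,"z": 1.6,"wx": 0,"wy": 0,"wz": 0,"fingers": 1},
    {"x": 0,"y": 0,"z": 0,"wx": 0,"wy": 0,"wz": 0,"fingers": 1},
    {"x": 0,"y": 0,"z": 0,"wx": 0,"wy": 0,"wz": 0,"fingers": 1}
  ]
}}

```text
t: 11.28
eef_pos: [0.5068, -0.4583, 0.0573]
eef_rot: [-0.001, 0.974, 0.225, -0.0]
contact_force: [0.1, 0.3, 0.2]
opening: 0.0881
finger_force: 0.0
```

Emit:
{"name": "arm_command", "arguments": {
  "increments": [
    {"x": 0,"y": 0,"z": 0,"wx": 0,"wy": 0,"wz": 0,"fingers": 0},
    {"x": 0,"y": 0,"z": 0,"wx": 0,"wy": 0,"wz": 0,"fingers": 0},
    {"x": 0,"y": 0,"z": 0,"wx": 0,"wy": 0,"wz": 0,"fingers": 0},
    {"x": 0,"y": 0,"z": 0,"wx": 0,"wy": 0,"wz": 0,"fingers": 0},
    {"x": 0,"y": 0,"z": 0,"wx": 0,"wy": 0,"wz": 0,"fingers": 0},
    {"x": 0,"y": 0,"z": 0,"wx": 0,"wy": 0,"wz": 0,"fingers": 0}
  ],
  "newtons": 15
}}

```text
t: 11.78
eef_pos: [0.5067, -0.4594, 0.0574]
eef_rot: [0.0, 0.974, 0.225, 0.0]
contact_force: [-0.6, 0.9, 1.9]
opening: 0.0512
finger_force: 15.0
```

Emit:
{"name": "arm_command", "arguments": {
  "increments": [
    {"x": 0,"y": 0,"z": -2,"wx": 0,"wy": 0,"wz": 0,"fingers": 0},
    {"x": 0,"y": 0,"z": -4,"wx": 0,"wy": 0,"wz": 0,"fingers": 0},
    {"x": 0,"y": 0,"z": -4,"wx": 0,"wy": 0,"wz": 0,"fingers": 0},
    {"x": 0,"y": 0,"z": -4,"wx": 0,"wy": 0,"wz": 0,"fingers": 0},
    {"x": 0,"y": 0,"z": -2,"wx": 0,"wy": 0,"wz": 0,"fingers": 0},
    {"x": 0,"y": 0,"z": 0,"wx": 0,"wy": 0,"wz": 0,"fingers": 0}
  ]
}}

```text
t: 12.28
eef_pos: [0.5076, -0.4605, 0.2232]
eef_rot: [0.005, 0.974, 0.225, 0.002]
contact_force: [-0.4, 0.1, -0.2]
opening: 0.0513
finger_force: 15.0
```

Emit:
{"name": "arm_command", "arguments": {
  "increments": [
    {"x": 0.93,"y": -3.42,"z": 0,"wx": 0,"wy": 0,"wz": 0,"fingers": 0},
    {"x": 0.93,"y": -3.42,"z": 0,"wx": 0,"wy": 0,"wz": 0,"fingers": 0},
    {"x": 0.93,"y": -3.42,"z": 0,"wx": 0,"wy": 0,"wz": 0,"fingers": 0},
    {"x": 0.93,"y": -3.42,"z": 0,"wx": 0,"wy": 0,"wz": 0,"fingers": 0},
    {"x": 0.93,"y": -3.42,"z": 0,"wx": 0,"wy": 0,"wz": 0,"fingers": 0},
    {"x": 0.93,"y": -3.42,"z": 0,"wx": 0,"wy": 0,"wz": 0,"fingers": 0},
    {"x": 0.93,"y": -3.42,"z": 0,"wx": 0,"wy": 0,"wz": 0,"fingers": 0},
    {"x": 0.93,"y": -3.42,"z": 0,"wx": 0,"wy": 0,"wz": 0,"fingers": 0},
    {"x": 0.93,"y": -3.42,"z": 0,"wx": 0,"wy": 0,"wz": 0,"fingers": 0},
    {"x": 0.93,"y": -3.42,"z": 0,"wx": 0,"wy": 0,"wz": 0,"fingers": 0}
  ]
}}

```text
t: 13.12
eef_pos: [0.4393, -0.1095, 0.2162]
eef_rot: [-0.001, 0.974, 0.225, -0.001]
contact_force: [0.7, 0.4, -0.2]
opening: 0.0512
finger_force: 15.0
```

Emit:
{"name": "arm_command", "arguments": {
  "increments": [
    {"x": 0,"y": 0,"z": 0,"wx": 0,"wy": 0,"wz": 0,"fingers": 0},
    {"x": 0,"y": 0,"z": 0,"wx": 0,"wy": 0,"wz": 0,"fingers": 0},
    {"x": 0,"y": 0,"z": 0,"wx": 0,"wy": 0,"wz": 0,"fingers": 0},
    {"x": 0,"y": 0,"z": 0,"wx": 0,"wy": 0,"wz": 0,"fingers": 0}
  ]
}}

```text
t: 13.45
eef_pos: [0.4405, -0.1122, 0.2167]
eef_rot: [-0.0, 0.974, 0.224, -0.0]
contact_force: [0.0, 0.2, -1.1]
opening: 0.0511
finger_force: 15.0
```

```bash
python3 - <<'E'
from h import *
go("pot",(.442,-.111,.112),-64.2);print(pose()[0])
E
```

```text
pot [ 0.19 -0.04 10.47] [-0.     0.     0.002]
[ 0.44054512 -0.1121671   0.21670656]
```

Emit:
{"name": "arm_command", "arguments": {
  "increments": [
    {"x": 0.17,"y": -0.04,"z": 3,"wx": 0,"wy": 0,"wz": 0,"fingers": 0},
    {"x": 0,"y": 0,"z": 3,"wx": 0,"wy": 0,"wz": 0,"fingers": 0},
    {"x": 0,"y": 0,"z": 3,"wx": 0,"wy": 0,"wz": 0,"fingers": 0},
    {"x": 0,"y": 0,"z": 1.2,"wx": 0,"wy": 0,"wz": 0,"fingers": 0},
    {"x": 0,"y": 0,"z": 0,"wx": 0,"wy": 0,"wz": 0,"fingers": 0},
    {"x": 0,"y": 0,"z": 0.7,"wx": 0,"wy": 0,"wz": 0,"fingers": 0},
    {"x": 0,"y": 0,"z": 0.7,"wx": 0,"wy": 0,"wz": 0,"fingers": 0},
    {"x": 0,"y": 0,"z": 0,"wx": 0,"wy": 0,"wz": 0,"fingers": 0},
    {"x": 0,"y": 0,"z": 0,"wx": 0,"wy": 0,"wz": 0,"fingers": 0}
  ]
}}

```text
t: 14.2
eef_pos: [0.4419, -0.1104, 0.1014]
eef_rot: [0.0, 0.974, 0.225, 0.0]
contact_force: [-0.0, 0.6, -0.9]
opening: 0.0512
finger_force: 15.0
```

No contact with the foot 6 mm inside cup_1; go on to the seat.

Emit:
{"name": "arm_command", "arguments": {
  "increments": [
    {"x": 0,"y": 0,"z": 1,"wx": 0,"wy": 0,"wz": 0,"fingers": 0},
    {"x": 0,"y": 0,"z": 1,"wx": 0,"wy": 0,"wz": 0,"fingers": 0},
    {"x": 0,"y": 0,"z": 0.9,"wx": 0,"wy": 0,"wz": 0,"fingers": 0},
    {"x": 0,"y": 0,"z": 0.5,"wx": 0,"wy": 0,"wz": 0,"fingers": 0},
    {"x": 0,"y": 0,"z": 0.2,"wx": 0,"wy": 0,"wz": 0,"fingers": 0},
    {"x": 0,"y": 0,"z": 0,"wx": 0,"wy": 0,"wz": 0,"fingers": 0},
    {"x": 0,"y": 0,"z": 0,"wx": 0,"wy": 0,"wz": 0,"fingers": 0},
    {"x": 0,"y": 0,"z": 0,"wx": 0,"wy": 0,"wz": 0,"fingers": 0}
  ]
}}

```text
t: 14.87
eef_pos: [0.442, -0.1102, 0.0657]
eef_rot: [0.0, 0.974, 0.225, 0.0]
contact_force: [-0.2, 1.1, 0.7]
opening: 0.0515
finger_force: 15.0
```

Emit:
{"name": "arm_command", "arguments": {
  "increments": [
    {"x": 0,"y": 0,"z": 0,"wx": 0,"wy": 0,"wz": 0,"fingers": 0.6},
    {"x": 0,"y": 0,"z": 0,"wx": 0,"wy": 0,"wz": 0,"fingers": 0.6},
    {"x": 0,"y": 0,"z": 0,"wx": 0,"wy": 0,"wz": 0,"fingers": 0.6},
    {"x": 0,"y": 0,"z": -1,"wx": 0,"wy": 0,"wz": 0,"fingers": 0.6},
    {"x": 0,"y": 0,"z": -3,"wx": 0,"wy": 0,"wz": 0,"fingers": 0.6},
    {"x": 0,"y": 0,"z": -4,"wx": 0,"wy": 0,"wz": 0,"fingers": 0.6},
    {"x": 0,"y": 0,"z": -4,"wx": 0,"wy": 0,"wz": 0,"fingers": 0.6},
    {"x": 0,"y": 0,"z": -2,"wx": 0,"wy": 0,"wz": 0,"fingers": 0.6},
    {"x": 0,"y": 0,"z": 0,"wx": 0,"wy": 0,"wz": 0,"fingers": 0.6},
    {"x": 0,"y": 0,"z": 0,"wx": 0,"wy": 0,"wz": 0,"fingers": 0.6}
  ]
}}

```text
t: 15.7
eef_pos: [0.4418, -0.1102, 0.2056]
eef_rot: [0.001, 0.974, 0.225, 0.001]
contact_force: [-0.5, 0.0, -0.9]
opening: 0.0704
finger_force: 0.0
```

```bash
python3 - <<'E'
from h import *
go("cup5",(.517,-.238,.075),-64.2);print(pose()[0])
im=capture("side");h=cv2.cvtColor(im,cv2.COLOR_RGB2HSV)
m=((h[...,2]>75)&(h[...,1]<70)).astype(np.uint8)[228:270,272:295];k,l,s,c=cv2.connectedComponentsWithStats(m);print(s[1:]+[272,228,0,0,0])
p=proj("side",[(.517+.017*np.cos(a),-.238+.017*np.sin(a),z) for z in(0,.09) for a in np.arange(0,6.3,.1)]);print(p.min(0),p.max(0))
E
```

```text
cup5 [ 1.14 14.76 13.08] [ 0.002 -0.001  0.004]
[ 0.4418293  -0.11018967  0.20558369]
[[276 232  14  33 391]]
[275.7842196  233.92687798] [288.18606235 265.46765229]
```

Emit:
{"name": "arm_command", "arguments": {
  "increments": [
    {"x": 0.31,"y": 3.68,"z": 0,"wx": 0,"wy": 0,"wz": 0,"fingers": 0.6},
    {"x": 0.31,"y": 3.68,"z": 0,"wx": 0,"wy": 0,"wz": 0,"fingers": 0.6},
    {"x": 0.31,"y": 3.68,"z": 0,"wx": 0,"wy": 0,"wz": 0,"fingers": 0.6},
    {"x": 0.31,"y": 3.68,"z": 0,"wx": 0,"wy": 0,"wz": 0,"fingers": 0.6},
    {"x": 0,"y": 0,"z": 0,"wx": 0,"wy": 0,"wz": 0,"fingers": 0.6},
    {"x": 0,"y": 0,"z": 0,"wx": 0,"wy": 0,"wz": 0,"fingers": 0.6},
    {"x": 0,"y": 0,"z": 0,"wx": 0,"wy": 0,"wz": 0,"fingers": 0.6}
  ]
}}

```text
t: 16.33
eef_pos: [0.5167, -0.2364, 0.2034]
eef_rot: [-0.001, 0.974, 0.225, -0.001]
contact_force: [0.2, 0.3, -0.5]
opening: 0.0704
finger_force: 0.0
```

```bash
python3 - <<'E'
from h import *
go("cup5",(.518,-.237,.075),-64.2);print(pose()[0])
E
```

```text
cup5 [ 0.11  0.15 12.84] [-0.003  0.002  0.003]
[ 0.51672863 -0.23635992  0.20343902]
```

Emit:
{"name": "arm_command", "arguments": {
  "increments": [
    {"x": 0.1,"y": 0.15,"z": 4,"wx": 0,"wy": 0,"wz": 0,"fingers": 0.6},
    {"x": 0,"y": 0,"z": 4,"wx": 0,"wy": 0,"wz": 0,"fingers": 0.6},
    {"x": 0,"y": 0,"z": 2.5,"wx": 0,"wy": 0,"wz": 0,"fingers": 0.6},
    {"x": 0,"y": 0,"z": 1.5,"wx": 0,"wy": 0,"wz": 0,"fingers": 0.6},
    {"x": 0,"y": 0,"z": 0.8,"wx": 0,"wy": 0,"wz": 0,"fingers": 0.6},
    {"x": 0,"y": 0,"z": 0,"wx": 0,"wy": 0,"wz": 0,"fingers": 0.6},
    {"x": 0,"y": 0,"z": 0,"wx": 0,"wy": 0,"wz": 0,"fingers": 0.6}
  ]
}}

```text
t: 16.92
eef_pos: [0.519, -0.2375, 0.0778]
eef_rot: [0.0, 0.974, 0.225, 0.0]
contact_force: [0.1, -0.1, 0.6]
opening: 0.0707
finger_force: 0.0
```

Emit:
{"name": "arm_command", "arguments": {
  "increments": [
    {"x": 0,"y": 0,"z": 0,"wx": 0,"wy": 0,"wz": 0,"fingers": -0.4},
    {"x": 0,"y": 0,"z": 0,"wx": 0,"wy": 0,"wz": 0,"fingers": -0.4},
    {"x": 0,"y": 0,"z": 0,"wx": 0,"wy": 0,"wz": 0,"fingers": -0.4},
    {"x": 0,"y": 0,"z": 0,"wx": 0,"wy": 0,"wz": 0,"fingers": -0.4},
    {"x": 0,"y": 0,"z": 0,"wx": 0,"wy": 0,"wz": 0,"fingers": -0.4},
    {"x": 0,"y": 0,"z": 0,"wx": 0,"wy": 0,"wz": 0,"fingers": -0.4}
  ],
  "newtons": 15
}}

```text
t: 17.42
eef_pos: [0.519, -0.2379, 0.0773]
eef_rot: [0.0, 0.974, 0.225, 0.0]
contact_force: [0.1, 0.6, 0.3]
opening: 0.0329
finger_force: 15.4
```

Emit:
{"name": "arm_command", "arguments": {
  "increments": [
    {"x": 0,"y": 0,"z": -2,"wx": 0,"wy": 0,"wz": 0,"fingers": -0.4},
    {"x": 0,"y": 0,"z": -4,"wx": 0,"wy": 0,"wz": 0,"fingers": -0.4},
    {"x": 0,"y": 0,"z": -4,"wx": 0,"wy": 0,"wz": 0,"fingers": -0.4},
    {"x": 0,"y": 0,"z": -4,"wx": 0,"wy": 0,"wz": 0,"fingers": -0.4},
    {"x": 0,"y": 0,"z": -2,"wx": 0,"wy": 0,"wz": 0,"fingers": -0.4},
    {"x": 0,"y": 0,"z": 0,"wx": 0,"wy": 0,"wz": 0,"fingers": -0.4},
    {"x": 0,"y": 0,"z": 0,"wx": 0,"wy": 0,"wz": 0,"fingers": -0.4},
    {"x": 0,"y": 0,"z": 0,"wx": 0,"wy": 0,"wz": 0,"fingers": -0.4}
  ]
}}

```text
t: 18.08
eef_pos: [0.5184, -0.2376, 0.2355]
eef_rot: [-0.001, 0.974, 0.225, -0.001]
contact_force: [-0.8, -0.4, -0.9]
opening: 0.0326
finger_force: 15.0
```

```bash
python3 - <<'E'
from h import *
go("pot",(.442,-.111,.155),-64.2);print(pose()[0])
E
```

```text
pot [ -1.31 -14.7    8.09] [-0.003  0.001  0.003]
[ 0.51841616 -0.23756383  0.23550183]
```

Emit:
{"name": "arm_command", "arguments": {
  "increments": [
    {"x": -0.33,"y": -3.68,"z": 0,"wx": 0,"wy": 0,"wz": 0,"fingers": -0.4},
    {"x": -0.33,"y": -3.68,"z": 0,"wx": 0,"wy": 0,"wz": 0,"fingers": -0.4},
    {"x": -0.33,"y": -3.68,"z": 0,"wx": 0,"wy": 0,"wz": 0,"fingers": -0.4},
    {"x": -0.33,"y": -3.68,"z": 0,"wx": 0,"wy": 0,"wz": 0,"fingers": -0.4},
    {"x": 0,"y": 0,"z": 2,"wx": 0,"wy": 0,"wz": 0,"fingers": -0.4},
    {"x": 0,"y": 0,"z": 2,"wx": 0,"wy": 0,"wz": 0,"fingers": -0.4},
    {"x": 0,"y": 0,"z": 2,"wx": 0,"wy": 0,"wz": 0,"fingers": -0.4},
    {"x": 0,"y": 0,"z": 1,"wx": 0,"wy": 0,"wz": 0,"fingers": -0.4},
    {"x": 0,"y": 0,"z": 0,"wx": 0,"wy": 0,"wz": 0,"fingers": -0.4},
    {"x": 0,"y": 0,"z": 0,"wx": 0,"wy": 0,"wz": 0,"fingers": -0.4}
  ]
}}

```text
t: 18.92
eef_pos: [0.442, -0.1111, 0.1661]
eef_rot: [-0.001, 0.974, 0.225, -0.001]
contact_force: [0.1, 0.1, 0.3]
opening: 0.033
finger_force: 15.0
```

```bash
python3 - <<'E'
from h import *
go("pot",(.4425,-.111,.09),-64.2);print(pose()[0])
crop("side","s6.png",220,150,300,250,6)
E
```

```text
pot [0.06 0.03 7.61] [-0.003  0.002  0.003]
[ 0.44200689 -0.11111201  0.16606501]
```

View pics/s6.png

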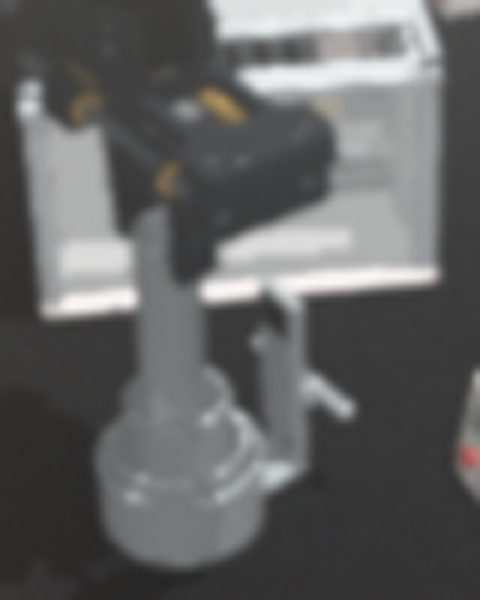

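Emit:
{"name": "arm_command", "arguments": {
  "increments": [
    {"x": 0,"y": 0,"z": 1,"wx": 0,"wy": 0,"wz": 0,"fingers": -0.4},
    {"x": 0,"y": 0,"z": 1,"wx": 0,"wy": 0,"wz": 0,"fingers": -0.4},
    {"x": 0,"y": 0,"z": 1.5,"wx": 0,"wy": 0,"wz": 0,"fingers": -0.4},
    {"x": 0,"y": 0,"z": 1.5,"wx": 0,"wy": 0,"wz": 0,"fingers": -0.4},
    {"x": 0,"y": 0,"z": 1.5,"wx": 0,"wy": 0,"wz": 0,"fingers": -0.4},
    {"x": 0,"y": 0,"z": 0.6,"wx": 0,"wy": 0,"wz": 0,"fingers": -0.4},
    {"x": 0,"y": 0,"z": 0.4,"wx": 0,"wy": 0,"wz": 0,"fingers": -0.4},
    {"x": 0,"y": 0,"z": 0,"wx": 0,"wy": 0,"wz": 0,"fingers": -0.4},
    {"x": 0,"y": 0,"z": 0,"wx": 0,"wy": 0,"wz": 0,"fingers": -0.4},
    {"x": 0,"y": 0,"z": 0,"wx": 0,"wy": 0,"wz": 0,"fingers": -0.4}
  ]
}}

```text
t: 19.8
eef_pos: [0.4429, -0.1116, 0.0929]
eef_rot: [0.001, 0.974, 0.225, 0.001]
contact_force: [0.2, -0.3, 0.5]
opening: 0.0328
finger_force: 15.0
```

Emit:
{"name": "arm_command", "arguments": {
  "increments": [
    {"x": 0,"y": 0,"z": 0.3,"wx": 0,"wy": 0,"wz": 0,"fingers": -0.4},
    {"x": 0,"y": 0,"z": 0,"wx": 0,"wy": 0,"wz": 0,"fingers": -0.4},
    {"x": 0,"y": 0,"z": 0,"wx": 0,"wy": 0,"wz": 0,"fingers": -0.4},
    {"x": 0,"y": 0,"z": 0,"wx": 0,"wy": 0,"wz": 0,"fingers": 0.2},
    {"x": 0,"y": 0,"z": 0,"wx": 0,"wy": 0,"wz": 0,"fingers": 0.2},
    {"x": 0,"y": 0,"z": 0,"wx": 0,"wy": 0,"wz": 0,"fingers": 0.2}
  ]
}}

```text
t: 20.3
eef_pos: [0.4424, -0.1113, 0.0891]
eef_rot: [-0.0, 0.974, 0.225, -0.0]
contact_force: [0.3, -0.1, 0.3]
opening: 0.0508
finger_force: 0.0
```

Emit:
{"name": "arm_command", "arguments": {
  "increments": [
    {"x": 0,"y": 0,"z": -1,"wx": 0,"wy": 0,"wz": 0,"fingers": 0.2},
    {"x": 0,"y": 0,"z": -3,"wx": 0,"wy": 0,"wz": 0,"fingers": 0.2},
    {"x": 0,"y": 0,"z": -4,"wx": 0,"wy": 0,"wz": 0,"fingers": 0.2},
    {"x": 0,"y": 0,"z": -4,"wx": 0,"wy": 0,"wz": 0,"fingers": 0.2},
    {"x": 0,"y": 0,"z": -4,"wx": 0,"wy": 0,"wz": 0,"fingers": 0.2},
    {"x": 0,"y": 0,"z": -2,"wx": 0,"wy": 0,"wz": 0,"fingers": 0.2},
    {"x": 0,"y": 0,"z": 0,"wx": 0,"wy": 0,"wz": 0,"fingers": 0.2},
    {"x": 0,"y": 0,"z": 0,"wx": 0,"wy": 0,"wz": 0,"fingers": 0.2}
  ]
}}

```text
t: 20.97
eef_pos: [0.4425, -0.1113, 0.2694]
eef_rot: [0.0, 0.974, 0.225, 0.0]
contact_force: [0.9, -0.1, -0.6]
opening: 0.0534
finger_force: 0.0
```

```bash
python3 - <<'E'
from h import *
print(pose()[0])
im=cv2.cvtColor(cv2.imread("pics/top0.png"),cv2.COLOR_BGR2RGB)
c=im[155:260,95:225][:,:,::-1];cv2.imwrite("pics/cab.png",cv2.resize(c,None,fx=6,fy=5.7,interpolation=cv2.INTER_CUBIC) if 0 else cv2.resize(c,None,fx=5.5,fy=5.5,interpolation=cv2.INTER_CUBIC))
E
```

```text
[ 0.44253581 -0.11134251  0.26936998]
```

View pics/cab.png

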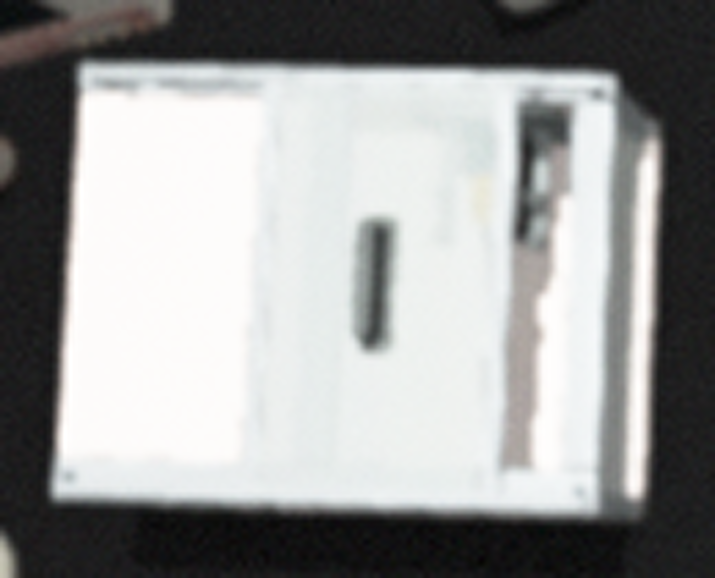

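```bash
cat >> h.py <<'E'
def cabinet():
    c=lambda x,y:(95+x/5.5-.4,155+y/5.5-.4)
    P=onz("top",[c(78,62),c(617,75),c(602,518),c(50,497)],[.146]*4)[:,:2]
    Q=np.array([(.146,.205),(.146,-.08),(-.082,-.08),(-.082,.205)])
    q=Q-Q.mean(0);p=P-P.mean(0);th=np.arctan2((q[:,0]*p[:,1]-q[:,1]*p[:,0]).sum(),(q*p).sum())
    R=np.array([[np.cos(th),-np.sin(th)],[np.sin(th),np.cos(th)]]);o=P.mean(0)-R@Q.mean(0)
    return P,Q,o,R,th
E
python3 - <<'E'
from h import *
P,Q,o,R,th=cabinet();print(P.round(4),o,np.degrees(th)); print("resid mm",((P-o)@R-Q)*1000)
f=onz("top",[(95+375/5.5-.4,155+284/5.5-.4)],[.183])[0];print("fin cab",(f[:2]-o)@R)
# side prediction of corners
print(proj("side",[(*(o+R@np.array(q)),z) for z in(.146,) for q in Q]), proj("side",[(*(o+R@np.array(q)),0) for q in Q]))
E
```

```text
[[0.6268 0.3399]
 [0.6115 0.0516]
 [0.3808 0.0603]
 [0.3971 0.3505]] [0.46901049 0.13976004] -2.8445055796007677
resid mm [[ 1.68196358  2.73469269]
 [ 0.71773155 -0.99001636]
 [-2.11347262 -3.70047459]
 [-0.28622252  1.95579825]]
fin cab [0.0297809  0.03032752]
[[280.03033938 123.03330067]
 [292.67163513 162.05461421]
 [222.23077652 167.7589504 ]
 [219.90942365 127.2658798 ]] [[280.15462576 156.17267211]
 [291.99108313 198.00241511]
 [226.21262355 203.95959385]
 [223.44859708 160.66370034]]
```

Emit:
{"name": "arm_command", "arguments": {
  "increments": [
    {"x": 2.55,"y": -3.2,"z": 0,"wx": 0,"wy": 0,"wz": 0,"fingers": 0.2},
    {"x": 2.55,"y": -3.2,"z": 0,"wx": 0,"wy": 0,"wz": 0,"fingers": 0.2},
    {"x": 2.55,"y": -3.2,"z": 0,"wx": 0,"wy": 0,"wz": 0,"fingers": 0.2},
    {"x": 2.55,"y": -3.2,"z": 0,"wx": 0,"wy": 0,"wz": 0,"fingers": 0.2},
    {"x": 2.55,"y": -3.2,"z": 0,"wx": 0,"wy": 0,"wz": 0,"fingers": 0.2},
    {"x": 2.55,"y": -3.2,"z": 0,"wx": 0,"wy": 0,"wz": 0,"fingers": 0.2},
    {"x": 2.55,"y": -3.2,"z": 0,"wx": 0,"wy": 0,"wz": 0,"fingers": 0.2}
  ]
}}

```text
t: 21.55
eef_pos: [0.5042, 0.1703, 0.267]
eef_rot: [-0.0, 0.974, 0.225, -0.002]
contact_force: [0.4, -0.6, 0.4]
opening: 0.0524
finger_force: 0.0
```

Emit:
{"name": "arm_command", "arguments": {
  "increments": [
    {"x": 0,"y": 0,"z": 0,"wx": 0,"wy": 0,"wz": 0.125,"fingers": 0.2},
    {"x": 0,"y": 0,"z": 0,"wx": 0,"wy": 0,"wz": 0.125,"fingers": 0.2},
    {"x": 0,"y": 0,"z": 0,"wx": 0,"wy": 0,"wz": 0.125,"fingers": 0.2},
    {"x": 0,"y": 0,"z": 0,"wx": 0,"wy": 0,"wz": 0.125,"fingers": 0.2},
    {"x": 0,"y": 0,"z": 0,"wx": 0,"wy": 0,"wz": 0,"fingers": 0.2},
    {"x": 0,"y": 0,"z": 0,"wx": 0,"wy": 0,"wz": 0,"fingers": 0.2},
    {"x": 0,"y": 0,"z": 0,"wx": 0,"wy": 0,"wz": 0,"fingers": 0.2}
  ]
}}

```text
t: 22.13
eef_pos: [0.5046, 0.1681, 0.2682]
eef_rot: [0.0, 1.0, -0.021, -0.001]
contact_force: [-0.8, -0.9, -0.7]
opening: 0.0529
finger_force: 0.0
```

```bash
python3 - <<'E'
from h import *
go("fin",(.5055,.1683,.165),-92.84);print(pose()[0],state()["opening"])
E
```

```text
fin [ 0.11 -0.02 10.31] [0.    0.002 0.007]
[0.50455326 0.16811736 0.26815057] 0.05294592854580701
```

Emit:
{"name": "arm_command", "arguments": {
  "increments": [
    {"x": 0.1,"y": 0,"z": 4,"wx": 0,"wy": 0,"wz": 0,"fingers": 0.2},
    {"x": 0,"y": 0,"z": 3,"wx": 0,"wy": 0,"wz": 0,"fingers": 0.2},
    {"x": 0,"y": 0,"z": 2,"wx": 0,"wy": 0,"wz": 0,"fingers": 0.2},
    {"x": 0,"y": 0,"z": 1,"wx": 0,"wy": 0,"wz": 0,"fingers": 0.2},
    {"x": 0,"y": 0,"z": 0,"wx": 0,"wy": 0,"wz": 0,"fingers": 0.2},
    {"x": 0,"y": 0,"z": 0,"wx": 0,"wy": 0,"wz": 0,"fingers": 0.2}
  ]
}}

```text
t: 22.63
eef_pos: [0.5058, 0.1681, 0.169]
eef_rot: [0.0, 1.0, -0.022, -0.0]
contact_force: [0.3, -0.1, 0.5]
opening: 0.0524
finger_force: 0.0
```

Emit:
{"name": "arm_command", "arguments": {
  "increments": [
    {"x": 0,"y": 0,"z": 0,"wx": 0,"wy": 0,"wz": 0,"fingers": -0.9},
    {"x": 0,"y": 0,"z": 0,"wx": 0,"wy": 0,"wz": 0,"fingers": -0.9},
    {"x": 0,"y": 0,"z": 0,"wx": 0,"wy": 0,"wz": 0,"fingers": -0.9},
    {"x": 0,"y": 0,"z": 0,"wx": 0,"wy": 0,"wz": 0,"fingers": -0.9},
    {"x": 0,"y": 0,"z": 0,"wx": 0,"wy": 0,"wz": 0,"fingers": -0.9},
    {"x": 0,"y": 0,"z": 0,"wx": 0,"wy": 0,"wz": 0,"fingers": -0.9}
  ],
  "newtons": 10
}}

```text
t: 23.13
eef_pos: [0.5059, 0.1684, 0.1695]
eef_rot: [-0.0, 1.0, -0.023, 0.0]
contact_force: [-0.2, 1.8, 1.1]
opening: 0.0147
finger_force: 0.7
```

Emit:
{"name": "arm_command", "arguments": {
  "increments": [
    {"x": 0,"y": 0,"z": 0,"wx": 0,"wy": 0,"wz": 0,"fingers": -0.9},
    {"x": 0,"y": 0,"z": 0,"wx": 0,"wy": 0,"wz": 0,"fingers": -0.9},
    {"x": 0,"y": -1,"z": 0,"wx": 0,"wy": 0,"wz": 0,"fingers": -0.9},
    {"x": 0,"y": -1.8,"z": 0,"wx": 0,"wy": 0,"wz": 0,"fingers": -0.9},
    {"x": 0,"y": -1.8,"z": 0,"wx": 0,"wy": 0,"wz": 0,"fingers": -0.9},
    {"x": 0,"y": -1.8,"z": 0,"wx": 0,"wy": 0,"wz": 0,"fingers": -0.9},
    {"x": 0,"y": -1.8,"z": 0,"wx": 0,"wy": 0,"wz": 0,"fingers": -0.9},
    {"x": 0,"y": -1,"z": 0,"wx": 0,"wy": 0,"wz": 0,"fingers": -0.9},
    {"x": 0,"y": 0,"z": 0,"wx": 0,"wy": 0,"wz": 0,"fingers": -0.9},
    {"x": 0,"y": 0,"z": 0,"wx": 0,"wy": 0,"wz": 0,"fingers": -0.9}
  ]
}}

```text
t: 23.97
eef_pos: [0.5103, 0.2606, 0.1694]
eef_rot: [-0.0, 1.0, -0.023, 0.001]
contact_force: [1.1, 2.1, 4.0]
opening: 0.0096
finger_force: 10.0
```

Emit:
{"name": "arm_command", "arguments": {
  "increments": [
    {"x": 0,"y": -0.5,"z": 0,"wx": 0,"wy": 0,"wz": 0,"fingers": -0.9},
    {"x": 0,"y": -0.3,"z": 0,"wx": 0,"wy": 0,"wz": 0,"fingers": -0.9},
    {"x": 0,"y": -0.2,"z": 0,"wx": 0,"wy": 0,"wz": 0,"fingers": -0.9},
    {"x": 0,"y": 0,"z": 0,"wx": 0,"wy": 0,"wz": 0,"fingers": -0.9},
    {"x": 0,"y": 0,"z": 0,"wx": 0,"wy": 0,"wz": 0,"fingers": -0.9}
  ]
}}

```text
t: 24.38
eef_pos: [0.5106, 0.268, 0.1693]
eef_rot: [0.002, 1.0, -0.024, -0.0]
contact_force: [-0.8, -8.8, 6.1]
opening: 0.0097
finger_force: 10.0
```

Emit:
{"name": "arm_command", "arguments": {
  "increments": [
    {"x": 0,"y": 0.2,"z": 0,"wx": 0,"wy": 0,"wz": 0,"fingers": -0.3},
    {"x": 0,"y": 0,"z": 0,"wx": 0,"wy": 0,"wz": 0,"fingers": -0.3},
    {"x": 0,"y": 0,"z": 0,"wx": 0,"wy": 0,"wz": 0,"fingers": -0.3},
    {"x": 0,"y": 0,"z": -2,"wx": 0,"wy": 0,"wz": 0,"fingers": -0.3},
    {"x": 0,"y": 0,"z": -4,"wx": 0,"wy": 0,"wz": 0,"fingers": -0.3},
    {"x": 0,"y": 0,"z": -4,"wx": 0,"wy": 0,"wz": 0,"fingers": -0.3},
    {"x": 0,"y": 0,"z": 0,"wx": 0,"wy": 0,"wz": -0.122,"fingers": -0.3},
    {"x": 0,"y": 0,"z": 0,"wx": 0,"wy": 0,"wz": -0.122,"fingers": -0.3},
    {"x": 0,"y": 0,"z": 0,"wx": 0,"wy": 0,"wz": -0.122,"fingers": -0.3},
    {"x": 0,"y": 0,"z": 0,"wx": 0,"wy": 0,"wz": -0.122,"fingers": -0.3}
  ]
}}

```text
t: 25.22
eef_pos: [0.5101, 0.2682, 0.2689]
eef_rot: [-0.0, 0.975, 0.222, -0.0]
contact_force: [-0.5, 0.3, 0.1]
opening: 0.0311
finger_force: 0.0
```

Emit:
{"name": "arm_command", "arguments": {
  "increments": [
    {"x": 0,"y": 0,"z": 0,"wx": 0,"wy": 0,"wz": -0.122,"fingers": -0.3},
    {"x": 0,"y": 0,"z": 0,"wx": 0,"wy": 0,"wz": -0.122,"fingers": -0.3},
    {"x": 0,"y": 0,"z": 0,"wx": 0,"wy": 0,"wz": -0.122,"fingers": -0.3},
    {"x": 0,"y": 0,"z": 0,"wx": 0,"wy": 0,"wz": -0.122,"fingers": -0.3},
    {"x": 0,"y": 0,"z": 0,"wx": 0,"wy": 0,"wz": -0.122,"fingers": -0.3},
    {"x": 0,"y": 0,"z": 0,"wx": 0,"wy": 0,"wz": -0.122,"fingers": -0.3},
    {"x": 0,"y": 0,"z": 0,"wx": 0,"wy": 0,"wz": -0.122,"fingers": -0.3},
    {"x": 0,"y": 0,"z": 0,"wx": 0,"wy": 0,"wz": -0.122,"fingers": -0.3},
    {"x": 0,"y": 0,"z": 0,"wx": 0,"wy": 0,"wz": -0.122,"fingers": -0.3},
    {"x": 0,"y": 0,"z": 0,"wx": 0,"wy": 0,"wz": -0.122,"fingers": -0.3}
  ]
}}

```text
t: 26.05
eef_pos: [0.5101, 0.2682, 0.2687]
eef_rot: [-0.0, 0.672, 0.741, -0.0]
contact_force: [0.2, 0.4, -0.1]
opening: 0.0308
finger_force: 0.0
```

```bash
python3 - <<'E'
from h import *
go("plate",(.5014,-.0828,.2),25.8);print(pose()[0],state()["opening"],state()["qpos"])
crop("top","t2.png",90,150,290,260,4)
# bar/stem: side view pixel check
print(proj("side",[(.442+.066*.9,-.1115+.066*.435,.112)]),proj("top",[(.442+.066*.9,-.1115+.066*.435,.112)]))
E
```

```text
plate [-34.85  -4.27   6.87] [-0.001 -0.    -0.353]
[0.51013619 0.26821684 0.268685  ] 0.030842875173826296 [2.78576156e-01 4.09796324e-01 1.16376728e+00 3.82793818e-04
 1.56915203e+00 1.81326147e-01]
[[266.69907424 198.95368923]] [[254.8916613  206.47289737]]
```

View pics/t2.png

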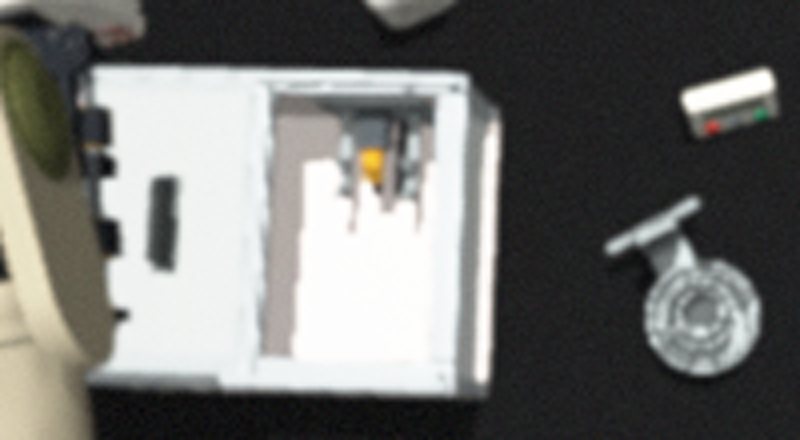

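```bash
python3 - <<'E'
from h import *
o=np.array([.471,.140]);th=np.radians(-2.84);R=np.array([[np.cos(th),-np.sin(th)],[np.sin(th),np.cos(th)]])
im=capture("top");h=cv2.cvtColor(im,cv2.COLOR_RGB2HSV)
m=((h[...,0]>8)&(h[...,0]<30)&(h[...,1]>130)&(h[...,2]>120));m[:, :165]=0;m[:,215:]=0;m[:175]=0;m[210:]=0
ys,xs=np.nonzero(m);print("bolt px",xs.mean(),ys.mean(),xs.min(),xs.max(),ys.min(),ys.max())
b=onz("top",[(xs.mean(),ys.max())],[.08])[0];print("bolt nose cab",(b[:2]-o)@R)
c=lambda x,y:(90+x/4-.4,150+y/4-.4)
O=onz("top",[c(270,95),c(437,97),c(435,362),c(262,357)],[.146]*4)[:,:2];print("opening cab",((O-o)@R).round(4),((O-o)@R).mean(0))
H=onz("top",[c(349,140),c(412,140)],[.09]*2)[:,:2];print("hooks cab",(H-o)@R)
B=onz("top",[c(609,250),c(698,203)],[.05]*2);d=B[0]-B[1];print(B.mean(0),np.degrees(np.arctan2(-d[0],d[1])),np.linalg.norm(d))
# edge-based bar angle
g=cv2.cvtColor(im,cv2.COLOR_RGB2GRAY)[196:216,238:268];mm=(g>90).astype(np.uint8)
k,l,s,cc=cv2.connectedComponentsWithStats(mm);i=1+s[1:,4].argmax();ys,xs=np.nonzero(l==i);print(s[i],xs.min()+238,ys[xs==xs.min()].mean()+196,xs.max()+238)
E
```

```text
bolt px 182.9142857142857 190.34285714285716 181 185 187 195
bolt nose cab [ 7.39517854e-02 -9.27247645e-05]
opening cab [[ 0.1266  0.0627]
 [ 0.1279 -0.0591]
 [-0.0621 -0.0667]
 [-0.0622  0.0577]] [ 0.03254431 -0.0013759 ]
hooks cab [[ 0.10362647  0.01749481]
 [ 0.10474069 -0.03016769]]
[ 0.50921777 -0.07219743  0.05      ] 26.6842580226674 0.07666020719564359
[  3   3  24  15 117] 241 211.5 264
```

```bash
python3 - <<'E'
from h import *
im=capture("top");print(cv2.cvtColor(im,cv2.COLOR_RGB2GRAY)[198:216,238:270:1])
for c,yw in(((.442,-.1115),26),((.4425,-.111),26),((.4415,-.111),28)):
    t=np.radians(yw);u=np.array([np.cos(t),np.sin(t)]);v=np.array([-u[1],u[0]])
    X=[(*(np.array(c)+.078*u+s*.04*v),.05) for s in(1,-1)]+[(*(np.array(c)+.066*u+s*.015*v),.112) for s in(1,-1)]
    print(yw,proj("top",X).round(1).tolist(),proj("side",X).round(1).tolist())
s=cv2.cvtColor(capture("side"),cv2.COLOR_RGB2GRAY)[190:235,255:285];print(s[::2])
E
```

```text
[[ 32  34  33  31  29  29  33  32  31  29  34  34  31  36  35  35  30  34
   33  31  33  33  32  44  52  56  46  35  34  31  32  29]
 [ 32  37  34  32  32  28  34  32  31  28  29  33  27  33  34  32  33  32
   31  31  34  39  52  83 113 123  92  54  35  31  33  32]
 [ 36  34  32  37  39  33  33  28  28  35  32  31  32  30  33  34  29  33
   30  31  46  74 111 151 182 180 131  73  39  30  34  29]
 [ 34  33  32  32  31  32  32  31  32  34  30  32  31  32  29  30  30  33
   40  56  91 132 168 192 203 178 127  69  39  33  32  32]
 [ 31  35  31  33  32  28  32  34  28  33  33  32  28  30  32  38  43  54
   78 108 149 184 195 188 169 128  81  46  33  32  28  32]
 [ 33  28  32  30  32  33  33  27  32  31  29  33  25  31  42  54  77 103
  133 165 183 182 165 134  97  69  43  30  33  31  36  31]
 [ 34  33  32  29  30  32  30  33  29  31  30  34  39  52  72 100 125 153
  177 192 178 143 102  68  45  34  28  30  37  30  30  31]
 [ 31  32  31  32  32  31  33  29  31  35  37  50  75 104 128 153 169 185
  202 201 163 103  56  36  26  28  27  31  33  30  35  33]
 [ 34  31  32  30  31  31  32  27  2
[... 3869 characters left out ...]
104 108 118 112  86  64
   57  56  57  58  57  58  58  57  56  56  58  57]
 [126 127 131 138 144 137 129 140 144 137 133 131 129 124 124 111  84  62
   56  56  55  56  56  55  57  57  57  56  57  56]
 [148 164 163 147 135 137 151 164 171 184 197 197 190 165 130 101  73  55
   54  55  57  57  57  56  56  56  56  56  56  56]
 [153 141 137 144 160 163 151 141 153 169 173 153 117  88  69  57  53  50
   50  52  54  55  55  55  55  55  55  55  54  55]
 [163 181 174 160 149 136 129 125 116  99  79  66  59  56  56  55  56  55
   54  55  54  55  55  56  55  54  54  55  54  54]
 [148 143 138 132 128 128 125 119 101  74  59  56  55  55  55  55  56  56
   55  54  54  54  53  54  53  54  54  54  54  54]]
```

Emit:
{"name": "arm_command", "arguments": {
  "increments": [
    {"x": 0,"y": 0,"z": 0,"wx": 0,"wy": 0,"wz": -0.118,"fingers": -0.3},
    {"x": 0,"y": 0,"z": 0,"wx": 0,"wy": 0,"wz": -0.118,"fingers": -0.3},
    {"x": 0,"y": 0,"z": 0,"wx": 0,"wy": 0,"wz": -0.118,"fingers": -0.3}
  ]
}}

```text
t: 26.5
eef_pos: [0.5103, 0.2681, 0.269]
eef_rot: [-0.0, 0.533, 0.846, -0.0]
contact_force: [1.1, 1.0, -0.3]
opening: 0.0306
finger_force: 0.0
```

Emit:
{"name": "arm_command", "arguments": {
  "increments": [
    {"x": -3.42,"y": -1.78,"z": 0,"wx": 0,"wy": 0,"wz": 0,"fingers": -0.3},
    {"x": -3.42,"y": -1.78,"z": 0,"wx": 0,"wy": 0,"wz": 0,"fingers": -0.3},
    {"x": -3.42,"y": -1.78,"z": 0,"wx": 0,"wy": 0,"wz": 0,"fingers": -0.3},
    {"x": -3.42,"y": -1.78,"z": 0,"wx": 0,"wy": 0,"wz": 0,"fingers": -0.3},
    {"x": -3.42,"y": -1.78,"z": 0,"wx": 0,"wy": 0,"wz": 0,"fingers": -0.3},
    {"x": -3.42,"y": -1.78,"z": 0,"wx": 0,"wy": 0,"wz": 0,"fingers": -0.3},
    {"x": -3.42,"y": -1.78,"z": 0,"wx": 0,"wy": 0,"wz": 0,"fingers": -0.3},
    {"x": -3.42,"y": -1.78,"z": 0,"wx": 0,"wy": 0,"wz": 0,"fingers": -0.3},
    {"x": -3.42,"y": -1.78,"z": 0,"wx": 0,"wy": 0,"wz": 0,"fingers": -0.3}
  ]
}}

```text
t: 27.25
eef_pos: [0.4978, -0.0805, 0.2693]
eef_rot: [0.0, 0.535, 0.845, 0.0]
contact_force: [1.3, 0.9, -0.0]
opening: 0.0309
finger_force: 0.0
```

Emit:
{"name": "arm_command", "arguments": {
  "increments": [
    {"x": 0,"y": 0,"z": 4,"wx": 0,"wy": 0,"wz": 0,"fingers": -0.3},
    {"x": 0,"y": 0,"z": 3,"wx": 0,"wy": 0,"wz": 0,"fingers": -0.3},
    {"x": 0,"y": 0,"z": 0,"wx": 0,"wy": 0,"wz": 0,"fingers": -0.3},
    {"x": 0,"y": 0,"z": 0,"wx": 0,"wy": 0,"wz": 0,"fingers": -0.3},
    {"x": 0,"y": 0,"z": 0,"wx": 0,"wy": 0,"wz": 0,"fingers": -0.3},
    {"x": 0,"y": 0,"z": 0,"wx": 0,"wy": 0,"wz": 0,"fingers": -0.3}
  ]
}}

```text
t: 27.75
eef_pos: [0.4992, -0.0786, 0.2011]
eef_rot: [0.002, 0.534, 0.846, 0.0]
contact_force: [0.2, 0.6, 0.5]
opening: 0.0308
finger_force: 0.0
```

```bash
python3 - <<'E'
from h import *
go("plate",(.501,-.079,.082),26);print(pose()[0],state()["opening"])
E
```

```text
plate [-0.08  0.12 11.91] [ 0.002  0.003 -0.009]
[ 0.49917892 -0.07862116  0.2011332 ] 0.030799816306009222
```

Emit:
{"name": "arm_command", "arguments": {
  "increments": [
    {"x": -0.08,"y": 0.12,"z": 4,"wx": 0,"wy": 0,"wz": -0.009,"fingers": -0.3},
    {"x": 0,"y": 0,"z": 3,"wx": 0,"wy": 0,"wz": 0,"fingers": -0.3},
    {"x": 0,"y": 0,"z": 1.6,"wx": 0,"wy": 0,"wz": 0,"fingers": -0.3},
    {"x": 0,"y": 0,"z": 0.5,"wx": 0,"wy": 0,"wz": 0,"fingers": -0.3},
    {"x": 0,"y": 0,"z": 0.3,"wx": 0,"wy": 0,"wz": 0,"fingers": -0.3},
    {"x": 0,"y": 0,"z": 0,"wx": 0,"wy": 0,"wz": 0,"fingers": -0.3},
    {"x": 0,"y": 0,"z": 0,"wx": 0,"wy": 0,"wz": 0,"fingers": -0.3}
  ]
}}

```text
t: 28.33
eef_pos: [0.5005, -0.0791, 0.1066]
eef_rot: [0.001, 0.53, 0.848, 0.0]
contact_force: [0.5, 0.2, 0.1]
opening: 0.031
finger_force: 0.0
```

```bash
python3 - <<'E'
from h import *
a=cv2.cvtColor(capture("side"),cv2.COLOR_RGB2BGR)[150:250,220:310];b=cv2.cvtColor(capture("top"),cv2.COLOR_RGB2BGR)[165:255,220:300]
f=lambda i,w:cv2.resize(i,(w,590),interpolation=cv2.INTER_CUBIC)
cv2.imwrite("pics/g1.png",np.hstack([f(a,400),f(b,400)]));print(state()["contact_force"])
E
```

```text
[ 0.69132544 -0.78153536 -0.88469961]
```

View pics/g1.png

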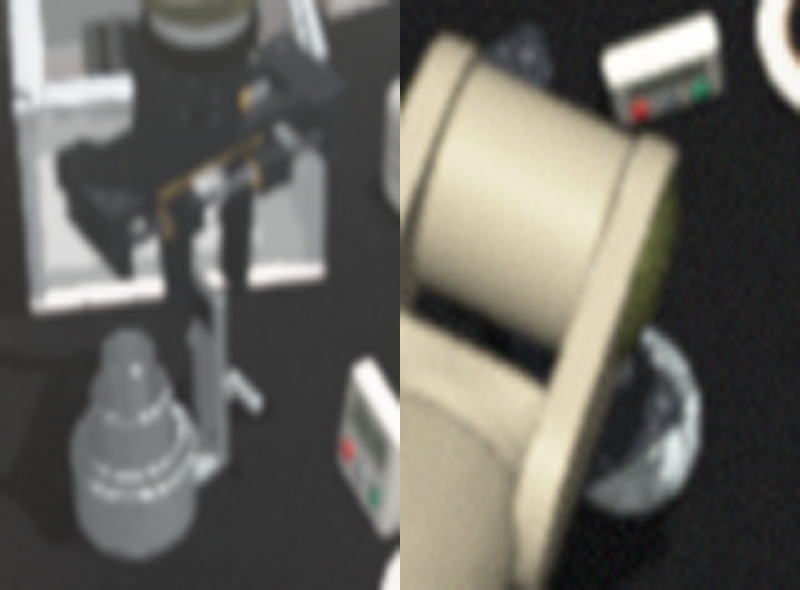

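Emit:
{"name": "arm_command", "arguments": {
  "increments": [
    {"x": 0,"y": 0,"z": 0.8,"wx": 0,"wy": 0,"wz": 0,"fingers": -0.3},
    {"x": 0,"y": 0,"z": 0.8,"wx": 0,"wy": 0,"wz": 0,"fingers": -0.3},
    {"x": 0,"y": 0,"z": 0.8,"wx": 0,"wy": 0,"wz": 0,"fingers": -0.3},
    {"x": 0,"y": 0,"z": 0,"wx": 0,"wy": 0,"wz": 0,"fingers": -0.3},
    {"x": 0,"y": 0,"z": 0,"wx": 0,"wy": 0,"wz": 0,"fingers": -0.3}
  ]
}}

```text
t: 28.85
eef_pos: [0.4994, -0.0788, 0.0804]
eef_rot: [-0.001, 0.53, 0.848, -0.0]
contact_force: [0.2, -0.3, -0.6]
opening: 0.0309
finger_force: 0.0
```

Emit:
{"name": "arm_command", "arguments": {
  "increments": [
    {"x": 0,"y": 0,"z": 0,"wx": 0,"wy": 0,"wz": 0,"fingers": -0.9},
    {"x": 0,"y": 0,"z": 0,"wx": 0,"wy": 0,"wz": 0,"fingers": -0.9},
    {"x": 0,"y": 0,"z": 0,"wx": 0,"wy": 0,"wz": 0,"fingers": -0.9},
    {"x": 0,"y": 0,"z": 0,"wx": 0,"wy": 0,"wz": 0,"fingers": -0.9},
    {"x": 0,"y": 0,"z": 0,"wx": 0,"wy": 0,"wz": 0,"fingers": -0.9}
  ],
  "newtons": 15
}}

```text
t: 29.27
eef_pos: [0.5001, -0.0791, 0.0814]
eef_rot: [0.001, 0.53, 0.848, 0.0]
contact_force: [1.7, -0.9, 0.6]
opening: 0.0078
finger_force: 15.0
```

Emit:
{"name": "arm_command", "arguments": {
  "increments": [
    {"x": 0,"y": 0,"z": 0,"wx": 0,"wy": 0,"wz": 0,"fingers": -1},
    {"x": 0,"y": 0,"z": 0,"wx": 0,"wy": 0,"wz": 0,"fingers": -1},
    {"x": 0,"y": 0,"z": 0,"wx": 0,"wy": 0,"wz": 0,"fingers": -1}
  ],
  "newtons": 55
}}

```text
t: 29.52
eef_pos: [0.5001, -0.079, 0.0814]
eef_rot: [0.001, 0.53, 0.848, 0.0]
contact_force: [2.1, -0.5, 1.0]
opening: 0.0074
finger_force: 55.0
```

Emit:
{"name": "arm_command", "arguments": {
  "increments": [
    {"x": 0,"y": 0,"z": -0.5,"wx": 0,"wy": 0,"wz": 0,"fingers": -1},
    {"x": 0,"y": 0,"z": -1,"wx": 0,"wy": 0,"wz": 0,"fingers": -1},
    {"x": 0,"y": 0,"z": -2,"wx": 0,"wy": 0,"wz": 0,"fingers": -1},
    {"x": 0,"y": 0,"z": -2,"wx": 0,"wy": 0,"wz": 0,"fingers": -1},
    {"x": 0,"y": 0,"z": -2.5,"wx": 0,"wy": 0,"wz": 0,"fingers": -1},
    {"x": 0,"y": 0,"z": -2.5,"wx": 0,"wy": 0,"wz": 0,"fingers": -1},
    {"x": 0,"y": 0,"z": -2.5,"wx": 0,"wy": 0,"wz": 0,"fingers": -1},
    {"x": 0,"y": 0,"z": -2.5,"wx": 0,"wy": 0,"wz": 0,"fingers": -1},
    {"x": 0,"y": 0,"z": -2.5,"wx": 0,"wy": 0,"wz": 0,"fingers": -1},
    {"x": 0,"y": 0,"z": -1.5,"wx": 0,"wy": 0,"wz": 0,"fingers": -1}
  ]
}}

```text
t: 30.35
eef_pos: [0.4994, -0.0787, 0.2784]
eef_rot: [0.001, 0.53, 0.848, 0.0]
contact_force: [0.2, -0.8, -3.5]
opening: 0.0074
finger_force: 55.0
```

Emit:
{"name": "arm_command", "arguments": {
  "increments": [
    {"x": 0,"y": 0,"z": -0.5,"wx": 0,"wy": 0,"wz": 0,"fingers": -1},
    {"x": 0,"y": 0,"z": 0,"wx": 0,"wy": 0,"wz": 0,"fingers": -1},
    {"x": 0,"y": 0,"z": 0,"wx": 0,"wy": 0,"wz": 0,"fingers": -1},
    {"x": 0,"y": 0,"z": 0,"wx": 0,"wy": 0,"wz": 0,"fingers": -1}
  ]
}}

```text
t: 30.68
eef_pos: [0.4992, -0.0787, 0.2796]
eef_rot: [-0.002, 0.53, 0.848, -0.0]
contact_force: [0.0, -0.3, -3.6]
opening: 0.0077
finger_force: 55.0
```

```bash
python3 - <<'E'
from h import *
s=state();p,R=pose();print(p,np.degrees(np.arctan2(R[1,1],R[0,1])),R[:,2],s["contact_force"],s["wrist_torque"],s["opening"])
o=np.array([.471,.140]);th=np.radians(-2.84)
g=o+np.array([.066*np.cos(th),.066*np.sin(th)]);print(g);go("seat",(*g,.28),-2.84)
crop("side","hold.png",210,100,310,240,4.2)
E
```

```text
[ 0.49916677 -0.07874217  0.27963385] 26.00750955375077 [-0.00295536  0.00125164 -0.99999485] [ 0.04253283 -0.30550185 -3.59155944] [ 0.02912747 -0.11748287 -0.00382109] 0.007699089647468643
[0.53691894 0.13672989]
seat [17.71 12.84 -0.02] [-0.003 -0.002  0.503]
```

View pics/hold.png

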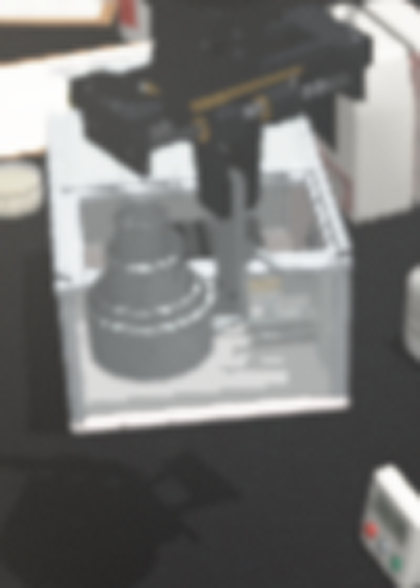

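```bash
python3 - <<'E'
from h import *
p,R=pose();t=np.radians(26);u=np.array([np.cos(t),np.sin(t)]);v=np.array([-u[1],u[0]]);a=np.linspace(0,6.3,100)
z0=p[2]-.0814
for e in(-.004,-.002,0,.002):
    c=p[:2]-.066*u+e*v
    X=[(c[0]+.042*np.cos(b),c[1]+.042*np.sin(b),z) for z in(z0,z0+.04) for b in a]
    q=proj("side",X);w=proj("side",[(*(p[:2]+(.078-.066)*u+e*v+s*.04*v),z0+.05) for s in(1,-1)]);print(e,q.min(0)[0].round(1),q.max(0).round(1),w.round(1).tolist())
    q=proj("top",X);print("  top",q.min(0).round(1),q.max(0).round(1))
g=cv2.cvtColor(capture("side"),cv2.COLOR_RGB2GRAY)
print(g[180,222:270]);print(g[165:200,246])
g=cv2.cvtColor(capture("top"),cv2.COLOR_RGB2GRAY)
print(g[232,250:300]);print(g[225:260,270])
E
```

```text
-0.004 230.3 [261.6 191.6] [[260.7, 152.7], [277.4, 164.5]]
  top [246.4 207.7] [278.7 240.1]
-0.002 229.9 [261.2 191.3] [[260.3, 152.4], [277.0, 164.2]]
  top [245.7 208. ] [278.1 240.5]
0 229.5 [260.8 190.9] [[259.9, 152.1], [276.5, 163.9]]
  top [245.  208.4] [277.4 240.8]
0.002 229.1 [260.4 190.6] [[259.5, 151.9], [276.1, 163.6]]
  top [244.3 208.7] [276.7 241.2]
[ 60  64  92 132 156 165 181 198 185 147 121 118 119 121 123 124 125 126
 128 129 131 134 135 136 133 132 134 134 135 135 136 136 136 135 133 132
 131 134 153 183 200 206 208 208 207 204 197 180]
[137 132 132 132 133 132 132 135 142 144 135 131 141 154 147 133 129 128
 129 128 128 129 130 130 137 165 200 217 215 196 180 177 197 236 245]
[ 78  72  56  42  41  50  51  39  38  44  60  79  97 109 111 121 132 138
 165 213 230 227 212 186 168 137  80  41  31  31  34  33  32  31  31  33
  29  29  33  35  33  29  30  33  37  37  35  29  32  34]
[ 72 101 151 196 209 219 231 230 216 179 145 119 106  88  53  26  21  12
  17  15  16  13  20  18  15  16  12  20  16  21  22  28  29  31  31]
```

Emit:
{"name": "arm_command", "arguments": {
  "increments": [
    {"x": 0,"y": 0,"z": 0,"wx": 0,"wy": 0,"wz": 0.07,"fingers": -1},
    {"x": 0,"y": 0,"z": 0,"wx": 0,"wy": 0,"wz": 0.08,"fingers": -1},
    {"x": 0,"y": 0,"z": 0,"wx": 0,"wy": 0,"wz": 0.09,"fingers": -1},
    {"x": 0,"y": 0,"z": 0,"wx": 0,"wy": 0,"wz": 0.09,"fingers": -1},
    {"x": 0,"y": 0,"z": 0,"wx": 0,"wy": 0,"wz": 0.09,"fingers": -1},
    {"x": 0,"y": 0,"z": 0,"wx": 0,"wy": 0,"wz": 0.083,"fingers": -1},
    {"x": 0,"y": 0,"z": 0,"wx": 0,"wy": 0,"wz": 0,"fingers": -1},
    {"x": 0,"y": 0,"z": 0,"wx": 0,"wy": 0,"wz": 0,"fingers": -1}
  ]
}}

```text
t: 31.5
eef_pos: [0.4997, -0.079, 0.2808]
eef_rot: [-0.0, 0.723, 0.69, -0.0]
contact_force: [-0.8, 0.3, -2.5]
opening: 0.0078
finger_force: 55.0
```

Emit:
{"name": "arm_command", "arguments": {
  "increments": [
    {"x": 1.4,"y": 0.15,"z": 0,"wx": 0,"wy": 0,"wz": 0,"fingers": -1},
    {"x": 2.5,"y": 0.32,"z": 0,"wx": 0,"wy": 0,"wz": 0,"fingers": -1},
    {"x": 2.7,"y": 0.32,"z": 0,"wx": 0,"wy": 0,"wz": 0,"fingers": -1},
    {"x": 2.7,"y": 0.32,"z": 0,"wx": 0,"wy": 0,"wz": 0,"fingers": -1},
    {"x": 2.7,"y": 0.32,"z": 0,"wx": 0,"wy": 0,"wz": 0,"fingers": -1},
    {"x": 2.7,"y": 0.32,"z": 0,"wx": 0,"wy": 0,"wz": 0,"fingers": -1},
    {"x": 2.7,"y": 0.32,"z": 0,"wx": 0,"wy": 0,"wz": 0,"fingers": -1},
    {"x": 2.5,"y": 0.32,"z": 0,"wx": 0,"wy": 0,"wz": 0,"fingers": -1},
    {"x": 1.81,"y": 0.32,"z": 0,"wx": 0,"wy": 0,"wz": 0,"fingers": -1}
  ]
}}

```text
t: 32.25
eef_pos: [0.5374, 0.1386, 0.2809]
eef_rot: [-0.0, 0.723, 0.691, -0.0]
contact_force: [0.3, 0.0, -3.4]
opening: 0.0074
finger_force: 55.0
```

Emit:
{"name": "arm_command", "arguments": {
  "increments": [
    {"x": 0,"y": 0,"z": 0,"wx": 0,"wy": 0,"wz": 0,"fingers": -1},
    {"x": 0,"y": 0,"z": 0,"wx": 0,"wy": 0,"wz": 0,"fingers": -1},
    {"x": 0,"y": 0,"z": 0,"wx": 0,"wy": 0,"wz": 0,"fingers": -1},
    {"x": 0,"y": 0,"z": 0,"wx": 0,"wy": 0,"wz": 0,"fingers": -1},
    {"x": 0,"y": 0,"z": 0,"wx": 0,"wy": 0,"wz": 0,"fingers": -1},
    {"x": 0,"y": 0,"z": 0,"wx": 0,"wy": 0,"wz": 0,"fingers": -1}
  ]
}}

```text
t: 32.75
eef_pos: [0.5374, 0.1359, 0.2812]
eef_rot: [0.0, 0.724, 0.689, 0.0]
contact_force: [-0.1, -0.1, -4.0]
opening: 0.0077
finger_force: 55.0
```

```bash
python3 - <<'E'
from h import *
s=state();p,R=pose();print(p,np.degrees(np.arctan2(R[1,1],R[0,1])),s["contact_force"],s["wrist_torque"],s["opening"])
go("seat",(.5369,.1367,.28),-2.84)
# nest position seen from above vs roof opening: bright nest not easily separable; compare cup_5/pot in top
t=np.radians(-2.84);c=p[:2]-.066*np.array([np.cos(t),np.sin(t)]);a=np.linspace(0,6.3,100)
q=proj("top",[(c[0]+.042*np.cos(b),c[1]+.042*np.sin(b),p[2]-.0414) for b in a]);print("pot rim pred top",q.min(0),q.max(0))
q=proj("side",[(c[0]+.042*np.cos(b),c[1]+.042*np.sin(b),p[2]-.0814+z) for z in (0,.04) for b in a]);print("side",q.min(0),q.max(0))
cv2.imwrite("pics/ov_t.png",capture("top")[...,::-1]);cv2.imwrite("pics/ov_s.png",capture("side")[...,::-1])
E
```

```text
[0.53744826 0.13586487 0.28122053] -2.849346996653791 [-0.1372286  -0.1050283  -4.01362208] [-0.0941545  -0.15414212  0.006309  ] 0.007735321578527981
seat [ 0.08 -0.06  0.12] [ 0.  0. -0.]
pot rim pred top [152.16101708 198.67758418] [183.4332139  230.23992375]
side [232.04351538 121.98701717] [258.58595007 145.20729514]
```

Emit:
{"name": "arm_command", "arguments": {
  "increments": [
    {"x": 0.08,"y": -0.05,"z": 1,"wx": 0,"wy": 0,"wz": 0,"fingers": -1},
    {"x": 0,"y": 0,"z": 1.5,"wx": 0,"wy": 0,"wz": 0,"fingers": -1},
    {"x": 0,"y": 0,"z": 1.5,"wx": 0,"wy": 0,"wz": 0,"fingers": -1},
    {"x": 0,"y": 0,"z": 0.5,"wx": 0,"wy": 0,"wz": 0,"fingers": -1},
    {"x": 0,"y": 0,"z": 0,"wx": 0,"wy": 0,"wz": 0,"fingers": -1},
    {"x": 0,"y": 0,"z": 0,"wx": 0,"wy": 0,"wz": 0,"fingers": -1},
    {"x": 0,"y": 0,"z": 0,"wx": 0,"wy": 0,"wz": 0,"fingers": -1}
  ]
}}

```text
t: 33.43
eef_pos: [0.5374, 0.1374, 0.2371]
eef_rot: [0.001, 0.724, 0.69, 0.001]
contact_force: [0.5, 0.1, -3.2]
opening: 0.0072
finger_force: 55.0
```

Emit:
{"name": "arm_command", "arguments": {
  "increments": [
    {"x": 0,"y": 0,"z": 1,"wx": 0,"wy": 0,"wz": 0,"fingers": -1},
    {"x": 0,"y": 0,"z": 1.5,"wx": 0,"wy": 0,"wz": 0,"fingers": -1},
    {"x": 0,"y": 0,"z": 1.5,"wx": 0,"wy": 0,"wz": 0,"fingers": -1},
    {"x": 0,"y": 0,"z": 1.5,"wx": 0,"wy": 0,"wz": 0,"fingers": -1},
    {"x": 0,"y": 0,"z": 1.5,"wx": 0,"wy": 0,"wz": 0,"fingers": -1},
    {"x": 0,"y": 0,"z": 1.5,"wx": 0,"wy": 0,"wz": 0,"fingers": -1},
    {"x": 0,"y": 0,"z": 1,"wx": 0,"wy": 0,"wz": 0,"fingers": -1},
    {"x": 0,"y": 0,"z": 0,"wx": 0,"wy": 0,"wz": 0,"fingers": -1},
    {"x": 0,"y": 0,"z": 0,"wx": 0,"wy": 0,"wz": 0,"fingers": -1},
    {"x": 0,"y": 0,"z": 0,"wx": 0,"wy": 0,"wz": 0,"fingers": -1}
  ]
}}

```text
t: 34.27
eef_pos: [0.5376, 0.1374, 0.1423]
eef_rot: [0.001, 0.724, 0.69, 0.001]
contact_force: [-0.2, 0.6, -3.9]
opening: 0.0073
finger_force: 55.0
```

```bash
python3 - <<'E'
from h import *
s=state();print(s["contact_force"],s["wrist_torque"]);go("seat",(.5369,.1367,.1034),-2.84)
E
```

```text
[-0.21626514  0.58691151 -3.92996975] [-0.09394723 -0.13636319  0.01540485]
seat [-0.08 -0.07  3.89] [ 0.002 -0.     0.001]
```

Emit:
{"name": "arm_command", "arguments": {
  "increments": [
    {"x": 0,"y": -0.05,"z": 0.8,"wx": 0,"wy": 0,"wz": 0,"fingers": -1},
    {"x": 0,"y": 0,"z": 0.8,"wx": 0,"wy": 0,"wz": 0,"fingers": -1},
    {"x": 0,"y": 0,"z": 0.4,"wx": 0,"wy": 0,"wz": 0,"fingers": -1},
    {"x": 0,"y": 0,"z": 0,"wx": 0,"wy": 0,"wz": 0,"fingers": -1},
    {"x": 0,"y": 0,"z": 0,"wx": 0,"wy": 0,"wz": 0,"fingers": -1}
  ]
}}

```text
t: 34.68
eef_pos: [0.5364, 0.1374, 0.1208]
eef_rot: [-0.0, 0.724, 0.69, -0.0]
contact_force: [0.0, -0.3, -3.7]
opening: 0.0076
finger_force: 55.0
```

Emit:
{"name": "arm_command", "arguments": {
  "increments": [
    {"x": 0,"y": 0,"z": 0.4,"wx": 0,"wy": 0,"wz": 0,"fingers": -1},
    {"x": 0,"y": 0,"z": 0.3,"wx": 0,"wy": 0,"wz": 0,"fingers": -1},
    {"x": 0,"y": 0,"z": 0,"wx": 0,"wy": 0,"wz": 0,"fingers": -1},
    {"x": 0,"y": 0,"z": 0,"wx": 0,"wy": 0,"wz": 0,"fingers": -1}
  ]
}}

```text
t: 35.02
eef_pos: [0.536, 0.1376, 0.1149]
eef_rot: [-0.0, 0.724, 0.69, -0.0]
contact_force: [-5.2, 0.5, 5.4]
opening: 0.007
finger_force: 55.0
```

Emit:
{"name": "arm_command", "arguments": {
  "increments": [
    {"x": 0,"y": 0,"z": 0.3,"wx": 0,"wy": 0,"wz": 0,"fingers": -1},
    {"x": 0,"y": 0,"z": 0.2,"wx": 0,"wy": 0,"wz": 0,"fingers": -1},
    {"x": 0,"y": 0,"z": 0,"wx": 0,"wy": 0,"wz": 0,"fingers": -1},
    {"x": 0,"y": 0,"z": 0,"wx": 0,"wy": 0,"wz": 0,"fingers": -1}
  ],
  "newtons": 60
}}

```text
t: 35.35
eef_pos: [0.5351, 0.1375, 0.1084]
eef_rot: [-0.001, 0.724, 0.69, -0.001]
contact_force: [-4.4, 0.1, -6.6]
opening: 0.0076
finger_force: 60.0
```

Emit:
{"name": "arm_command", "arguments": {
  "increments": [
    {"x": 0,"y": 0,"z": 0.2,"wx": 0,"wy": 0,"wz": 0,"fingers": -1},
    {"x": 0,"y": 0,"z": 0.2,"wx": 0,"wy": 0,"wz": 0,"fingers": -1},
    {"x": 0,"y": 0,"z": 0,"wx": 0,"wy": 0,"wz": 0,"fingers": -1},
    {"x": 0,"y": 0,"z": 0,"wx": 0,"wy": 0,"wz": 0,"fingers": -1},
    {"x": 0,"y": 0,"z": 0,"wx": 0,"wy": 0,"wz": 0,"fingers": -1}
  ]
}}

```text
t: 35.77
eef_pos: [0.5369, 0.1374, 0.105]
eef_rot: [0.0, 0.724, 0.69, 0.0]
contact_force: [1.0, 0.1, -10.4]
opening: 0.0078
finger_force: 60.0
```

Emit:
{"name": "arm_command", "arguments": {
  "increments": [
    {"x": 0,"y": 0,"z": 0.1,"wx": 0,"wy": 0,"wz": 0,"fingers": -1},
    {"x": 0,"y": 0,"z": 0.05,"wx": 0,"wy": 0,"wz": 0,"fingers": -1},
    {"x": 0,"y": 0,"z": 0,"wx": 0,"wy": 0,"wz": 0,"fingers": -1},
    {"x": 0,"y": 0,"z": 0,"wx": 0,"wy": 0,"wz": 0,"fingers": -1},
    {"x": 0,"y": 0,"z": 0,"wx": 0,"wy": 0,"wz": 0,"fingers": -1}
  ]
}}

```text
t: 36.18
eef_pos: [0.5366, 0.1374, 0.1039]
eef_rot: [0.0, 0.724, 0.69, 0.0]
contact_force: [-0.4, 0.0, -3.9]
opening: 0.0076
finger_force: 60.0
```

Emit:
{"name": "arm_command", "arguments": {
  "increments": [
    {"x": 0,"y": 0,"z": 0.08,"wx": 0,"wy": 0,"wz": 0,"fingers": -1},
    {"x": 0,"y": 0,"z": 0,"wx": 0,"wy": 0,"wz": 0,"fingers": -1},
    {"x": 0,"y": 0,"z": 0,"wx": 0,"wy": 0,"wz": 0,"fingers": -1},
    {"x": 0,"y": 0,"z": 0,"wx": 0,"wy": 0,"wz": 0,"fingers": -1},
    {"x": 0,"y": 0,"z": 0,"wx": 0,"wy": 0,"wz": 0,"fingers": -1},
    {"x": 0,"y": 0,"z": 0,"wx": 0,"wy": 0,"wz": 0,"fingers": -1}
  ]
}}

```text
t: 36.68
eef_pos: [0.5366, 0.1374, 0.1031]
eef_rot: [0.0, 0.724, 0.69, 0.0]
contact_force: [-1.2, 0.6, 1.8]
opening: 0.0077
finger_force: 60.0
```

Emit:
{"name": "arm_command", "arguments": {
  "increments": [
    {"x": 0,"y": 0,"z": -0.15,"wx": 0,"wy": 0,"wz": 0,"fingers": -1},
    {"x": 0,"y": 0,"z": -0.1,"wx": 0,"wy": 0,"wz": 0,"fingers": -1},
    {"x": 0,"y": 0,"z": -0.1,"wx": 0,"wy": 0,"wz": 0,"fingers": -1},
    {"x": 0,"y": 0,"z": 0,"wx": 0,"wy": 0,"wz": 0,"fingers": -1},
    {"x": 0,"y": 0,"z": 0,"wx": 0,"wy": 0,"wz": 0,"fingers": -1},
    {"x": 0,"y": 0,"z": 0,"wx": 0,"wy": 0,"wz": 0,"fingers": -1}
  ]
}}

```text
t: 37.18
eef_pos: [0.5361, 0.1373, 0.1053]
eef_rot: [-0.001, 0.724, 0.69, -0.001]
contact_force: [3.9, -0.6, -19.6]
opening: 0.0074
finger_force: 60.0
```

Emit:
{"name": "arm_command", "arguments": {
  "increments": [
    {"x": 0,"y": 0,"z": 0.15,"wx": 0,"wy": 0,"wz": 0,"fingers": -1},
    {"x": 0,"y": 0,"z": 0.15,"wx": 0,"wy": 0,"wz": 0,"fingers": -1},
    {"x": 0,"y": 0,"z": 0,"wx": 0,"wy": 0,"wz": 0,"fingers": -1},
    {"x": 0,"y": 0,"z": 0,"wx": 0,"wy": 0,"wz": 0,"fingers": -1},
    {"x": 0,"y": 0,"z": 0,"wx": 0,"wy": 0,"wz": 0,"fingers": -1}
  ]
}}

```text
t: 37.6
eef_pos: [0.5367, 0.1374, 0.104]
eef_rot: [0.0, 0.724, 0.69, 0.0]
contact_force: [0.1, 0.4, -3.7]
opening: 0.0073
finger_force: 60.0
```

Emit:
{"name": "arm_command", "arguments": {
  "increments": [
    {"x": 0,"y": 0,"z": 0,"wx": 0,"wy": 0,"wz": 0,"fingers": -0.6},
    {"x": 0,"y": 0,"z": 0,"wx": 0,"wy": 0,"wz": 0,"fingers": -0.4},
    {"x": 0,"y": 0,"z": 0,"wx": 0,"wy": 0,"wz": 0,"fingers": -0.3},
    {"x": 0,"y": 0,"z": 0,"wx": 0,"wy": 0,"wz": 0,"fingers": -0.3},
    {"x": 0,"y": 0,"z": 0,"wx": 0,"wy": 0,"wz": 0,"fingers": -0.3},
    {"x": 0,"y": 0,"z": 0,"wx": 0,"wy": 0,"wz": 0,"fingers": -0.3}
  ]
}}

```text
t: 38.1
eef_pos: [0.5367, 0.1374, 0.1036]
eef_rot: [0.0, 0.724, 0.69, 0.0]
contact_force: [-0.0, -0.3, 0.0]
opening: 0.031
finger_force: 0.0
```

Emit:
{"name": "arm_command", "arguments": {
  "increments": [
    {"x": 0,"y": 0,"z": -1,"wx": 0,"wy": 0,"wz": 0,"fingers": -0.3},
    {"x": 0,"y": 0,"z": -2,"wx": 0,"wy": 0,"wz": 0,"fingers": -0.3},
    {"x": 0,"y": 0,"z": -2,"wx": 0,"wy": 0,"wz": 0,"fingers": -0.3},
    {"x": 0,"y": 0,"z": -3,"wx": 0,"wy": 0,"wz": 0,"fingers": -0.3},
    {"x": 0,"y": 0,"z": -3,"wx": 0,"wy": 0,"wz": 0,"fingers": -0.3},
    {"x": 0,"y": 0,"z": -3,"wx": 0,"wy": 0,"wz": 0,"fingers": -0.3},
    {"x": 0,"y": 0,"z": -3,"wx": 0,"wy": 0,"wz": 0,"fingers": -0.3},
    {"x": 0,"y": 0,"z": 0,"wx": 0,"wy": 0,"wz": 0.121,"fingers": -0.2},
    {"x": 0,"y": 0,"z": 0,"wx": 0,"wy": 0,"wz": 0.121,"fingers": -0.2},
    {"x": 0,"y": 0,"z": 0,"wx": 0,"wy": 0,"wz": 0.121,"fingers": -0.2}
  ]
}}

```text
t: 38.93
eef_pos: [0.5364, 0.1374, 0.2748]
eef_rot: [0.0, 0.838, 0.545, 0.001]
contact_force: [1.3, -0.4, -0.1]
opening: 0.0353
finger_force: 0.0
```

Emit:
{"name": "arm_command", "arguments": {
  "increments": [
    {"x": 0,"y": 0,"z": 0,"wx": 0,"wy": 0,"wz": 0.121,"fingers": 0},
    {"x": 0,"y": 0,"z": 0,"wx": 0,"wy": 0,"wz": 0.121,"fingers": 0},
    {"x": 0,"y": 0,"z": 0,"wx": 0,"wy": 0,"wz": 0.121,"fingers": 0},
    {"x": 0,"y": 0,"z": 0,"wx": 0,"wy": 0,"wz": 0.121,"fingers": 0},
    {"x": 0,"y": 0,"z": 0,"wx": 0,"wy": 0,"wz": 0.121,"fingers": 0},
    {"x": 0,"y": 0,"z": 0,"wx": 0,"wy": 0,"wz": 0.121,"fingers": 0},
    {"x": 0,"y": 0,"z": 0,"wx": 0,"wy": 0,"wz": 0.121,"fingers": 0},
    {"x": 0,"y": 0,"z": 0,"wx": 0,"wy": 0,"wz": 0.121,"fingers": 0},
    {"x": 0,"y": 0,"z": 0,"wx": 0,"wy": 0,"wz": 0.121,"fingers": 0},
    {"x": 0,"y": 0,"z": 0,"wx": 0,"wy": 0,"wz": 0.121,"fingers": 0}
  ]
}}

```text
t: 39.77
eef_pos: [0.5363, 0.1374, 0.2742]
eef_rot: [-0.0, 1.0, -0.029, 0.0]
contact_force: [-0.0, 1.0, -0.0]
opening: 0.0435
finger_force: 0.0
```

```bash
python3 - <<'E'
from h import *
print(pose()[0]);go("fin",(.5105,.268,.169),-92.84)
E
```

```text
[0.53634391 0.13740927 0.27424368]
fin [ -3.33 -12.89  10.52] [-0.    -0.001 -0.008]
```

Emit:
{"name": "arm_command", "arguments": {
  "increments": [
    {"x": -0.83,"y": -3.22,"z": 0,"wx": 0,"wy": 0,"wz": -0.008,"fingers": 0},
    {"x": -0.83,"y": -3.22,"z": 0,"wx": 0,"wy": 0,"wz": 0,"fingers": 0},
    {"x": -0.83,"y": -3.22,"z": 0,"wx": 0,"wy": 0,"wz": 0,"fingers": 0},
    {"x": -0.83,"y": -3.22,"z": 0,"wx": 0,"wy": 0,"wz": 0,"fingers": 0},
    {"x": 0,"y": 0,"z": 0,"wx": 0,"wy": 0,"wz": 0,"fingers": 0},
    {"x": 0,"y": 0,"z": 0,"wx": 0,"wy": 0,"wz": 0,"fingers": 0},
    {"x": 0,"y": 0,"z": 0,"wx": 0,"wy": 0,"wz": 0,"fingers": 0}
  ]
}}

```text
t: 40.35
eef_pos: [0.5092, 0.2672, 0.2738]
eef_rot: [0.0, 1.0, -0.022, 0.0]
contact_force: [-0.8, -0.6, 0.8]
opening: 0.044
finger_force: 0.0
```

Emit:
{"name": "arm_command", "arguments": {
  "increments": [
    {"x": 0,"y": 0,"z": 4,"wx": 0,"wy": 0,"wz": 0,"fingers": 0},
    {"x": 0,"y": 0,"z": 3,"wx": 0,"wy": 0,"wz": 0,"fingers": 0},
    {"x": 0,"y": 0,"z": 2,"wx": 0,"wy": 0,"wz": 0,"fingers": 0},
    {"x": 0,"y": 0,"z": 1.4,"wx": 0,"wy": 0,"wz": 0,"fingers": 0},
    {"x": 0,"y": 0,"z": 0,"wx": 0,"wy": 0,"wz": 0,"fingers": 0},
    {"x": 0,"y": 0,"z": 0,"wx": 0,"wy": 0,"wz": 0,"fingers": 0}
  ]
}}

```text
t: 40.85
eef_pos: [0.5096, 0.2666, 0.1696]
eef_rot: [0.0, 1.0, -0.022, -0.0]
contact_force: [0.6, 0.3, 0.5]
opening: 0.0443
finger_force: 0.0
```

Emit:
{"name": "arm_command", "arguments": {
  "increments": [
    {"x": 0,"y": 0,"z": 0,"wx": 0,"wy": 0,"wz": 0,"fingers": -0.9},
    {"x": 0,"y": 0,"z": 0,"wx": 0,"wy": 0,"wz": 0,"fingers": -0.9},
    {"x": 0,"y": 0,"z": 0,"wx": 0,"wy": 0,"wz": 0,"fingers": -0.9},
    {"x": 0,"y": 0,"z": 0,"wx": 0,"wy": 0,"wz": 0,"fingers": -0.9},
    {"x": 0,"y": 0,"z": 0,"wx": 0,"wy": 0,"wz": 0,"fingers": -0.9},
    {"x": 0,"y": 0,"z": 0,"wx": 0,"wy": 0,"wz": 0,"fingers": -0.9},
    {"x": 0,"y": 0,"z": 0,"wx": 0,"wy": 0,"wz": 0,"fingers": -0.9}
  ],
  "newtons": 10
}}

```text
t: 41.43
eef_pos: [0.5092, 0.2677, 0.1697]
eef_rot: [-0.0, 1.0, -0.022, 0.0]
contact_force: [-1.0, 0.2, 3.0]
opening: 0.0098
finger_force: 10.0
```

Emit:
{"name": "arm_command", "arguments": {
  "increments": [
    {"x": 0,"y": 1,"z": 0,"wx": 0,"wy": 0,"wz": 0,"fingers": -0.9},
    {"x": 0,"y": 1.8,"z": 0,"wx": 0,"wy": 0,"wz": 0,"fingers": -0.9},
    {"x": 0,"y": 1.8,"z": 0,"wx": 0,"wy": 0,"wz": 0,"fingers": -0.9},
    {"x": 0,"y": 1.8,"z": 0,"wx": 0,"wy": 0,"wz": 0,"fingers": -0.9},
    {"x": 0,"y": 1.8,"z": 0,"wx": 0,"wy": 0,"wz": 0,"fingers": -0.9},
    {"x": 0,"y": 1.8,"z": 0,"wx": 0,"wy": 0,"wz": 0,"fingers": -0.9},
    {"x": 0,"y": 1.4,"z": 0,"wx": 0,"wy": 0,"wz": 0,"fingers": -0.9},
    {"x": 0,"y": 0.8,"z": 0,"wx": 0,"wy": 0,"wz": 0,"fingers": -0.9},
    {"x": 0,"y": 0,"z": 0,"wx": 0,"wy": 0,"wz": 0,"fingers": -0.9},
    {"x": 0,"y": 0,"z": 0,"wx": 0,"wy": 0,"wz": 0,"fingers": -0.9}
  ]
}}

```text
t: 42.27
eef_pos: [0.5034, 0.1448, 0.1697]
eef_rot: [0.0, 1.0, -0.022, -0.0]
contact_force: [-3.4, -1.7, 5.9]
opening: 0.01
finger_force: 10.0
```

Emit:
{"name": "arm_command", "arguments": {
  "increments": [
    {"x": 0,"y": 0.4,"z": 0,"wx": 0,"wy": 0,"wz": 0,"fingers": -0.9},
    {"x": 0,"y": 0.3,"z": 0,"wx": 0,"wy": 0,"wz": 0,"fingers": -0.9},
    {"x": 0,"y": 0.2,"z": 0,"wx": 0,"wy": 0,"wz": 0,"fingers": -0.9},
    {"x": 0,"y": 0,"z": 0,"wx": 0,"wy": 0,"wz": 0,"fingers": -0.9},
    {"x": 0,"y": 0,"z": 0,"wx": 0,"wy": 0,"wz": 0,"fingers": -0.9}
  ]
}}

```text
t: 42.68
eef_pos: [0.5031, 0.1381, 0.1696]
eef_rot: [-0.002, 1.0, -0.021, -0.0]
contact_force: [-2.7, 9.0, 4.6]
opening: 0.0099
finger_force: 10.0
```

Hatch hit its stop at y ≈ 0.138 (travel 130 mm, 9 N): shut. Release, rise and check numerically.

Emit:
{"name": "arm_command", "arguments": {
  "increments": [
    {"x": 0,"y": 0,"z": 0,"wx": 0,"wy": 0,"wz": 0,"fingers": -0.1},
    {"x": 0,"y": 0,"z": 0,"wx": 0,"wy": 0,"wz": 0,"fingers": -0.1},
    {"x": 0,"y": 0,"z": 0,"wx": 0,"wy": 0,"wz": 0,"fingers": -0.1},
    {"x": 0,"y": 0,"z": 0,"wx": 0,"wy": 0,"wz": 0,"fingers": -0.1},
    {"x": 0,"y": 0,"z": -2,"wx": 0,"wy": 0,"wz": 0,"fingers": -0.1},
    {"x": 0,"y": 0,"z": -4,"wx": 0,"wy": 0,"wz": 0,"fingers": -0.1},
    {"x": 0,"y": 0,"z": -4,"wx": 0,"wy": 0,"wz": 0,"fingers": -0.1},
    {"x": 0,"y": 0,"z": 0,"wx": 0,"wy": 0,"wz": 0,"fingers": -0.1},
    {"x": 0,"y": 0,"z": 0,"wx": 0,"wy": 0,"wz": 0,"fingers": -0.1}
  ]
}}

```text
t: 43.43
eef_pos: [0.5041, 0.1366, 0.271]
eef_rot: [-0.0, 1.0, -0.022, 0.002]
contact_force: [0.7, -0.4, -0.8]
opening: 0.0396
finger_force: 0.0
```

Emit:
{"name": "arm_command", "arguments": {
  "increments": [
    {"x": -2,"y": 4,"z": 0,"wx": 0,"wy": 0,"wz": 0,"fingers": -0.1},
    {"x": -2,"y": 4,"z": 0,"wx": 0,"wy": 0,"wz": 0,"fingers": -0.1},
    {"x": -2,"y": 4,"z": 0,"wx": 0,"wy": 0,"wz": 0,"fingers": -0.1},
    {"x": -2,"y": 4,"z": 0,"wx": 0,"wy": 0,"wz": 0,"fingers": -0.1},
    {"x": -2,"y": 4,"z": 0,"wx": 0,"wy": 0,"wz": 0,"fingers": -0.1},
    {"x": 0,"y": 0,"z": 0,"wx": 0,"wy": 0,"wz": 0,"fingers": -0.1},
    {"x": 0,"y": 0,"z": 0,"wx": 0,"wy": 0,"wz": 0,"fingers": -0.1},
    {"x": 0,"y": 0,"z": 0,"wx": 0,"wy": 0,"wz": 0,"fingers": -0.1},
    {"x": 0,"y": 0,"z": 0,"wx": 0,"wy": 0,"wz": 0,"fingers": -0.1}
  ]
}}

```text
t: 44.18
eef_pos: [0.4026, -0.0445, 0.2687]
eef_rot: [-0.0, 1.0, -0.021, -0.001]
contact_force: [-0.2, 0.7, 0.2]
opening: 0.0396
finger_force: 0.0
```

```bash
python3 - <<'E'
from h import *
s=state();print(s["contact_force"],s["eef_pos"])
o=np.array([.471,.140]);th=np.radians(-2.84);R=np.array([[np.cos(th),-np.sin(th)],[np.sin(th),np.cos(th)]])
g=cv2.cvtColor(capture("top"),cv2.COLOR_RGB2GRAY)[185:230,120:215];ys,xs=np.nonzero(g<100)
k,l,st,c=cv2.connectedComponentsWithStats((g<100).astype(np.uint8))
for i in range(1,k):
    if st[i,4]>30:
        f=onz("top",[c[i]+[120,185]],[.183])[0];print(st[i],"cab",(f[:2]-o)@R)
E
```

```text
[-0.20288562  0.68347094  0.24410715] [ 0.40256007 -0.04453905  0.26871406]
[55 12  3 21 35] cab [ 0.02960345 -0.00792097]
```

```bash
python3 -c "
from plant import *
print(close_job())"
```

```text
the job is handed in; nothing more can be done
None
```

I nested the three cups present (cup_1, cup_3, cup_5) in the carrier and hung it in the hooks; the bolt held a tug of about 15 N, and after letting go I slid the hatch shut to its stop and handed the job in, with no verdict returned.

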